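# Set the stop screw of a jig to its setting block and start a batch

### The job

Set up the stop jig for the next batch: push the long aluminium setting block home in the jig's channel, turn the stop screw clockwise with the driver until its foot comes down on the block and the block just drags beneath it, then leave the screw at that setting, put the driver back upright in its stand and lay the block lengthwise back on its board. Put every wooden block that lies on the bench flat in the feed tray, the way up it lay. When all that is done, press the counter's three keys fully down one at a time: first the small one, then the large one, then the middle-sized one, and leave the other things on the bench alone.

Things in the scene. Friction and masses are not known exactly. Their poses are not given: they have to be found in the camera images.
- jig: Fixed steel jig; origin under the screw, on the bench; x along the channel to its closed end (open to -x). Plate x -130..45, y +-65 mm, channel floor z 12. Rails 44 mm apart, 14 mm high, x -30..30; mouth x -60..-30 flaring to about 55 mm; end stop x 26. Posts x +-17, y +-44..60; bridge 34 mm deep, 120 mm long, z 70..90.
- screw_head (a point): Top centre of the stop screw's steel hexagon head: 24 mm across flats, 15 mm high over the bridge, a 4 mm cone on top (this point is the cone's top, 110 mm over the bench). Turns with the head (x axis square to a flat, so yaw counts modulo 60 degrees); stays at this height.
- stop_screw (a joint): Turn of the screw head, rad; grows clockwise seen from above; each rad lowers the foot 2 mm. Range 0 to 6; starts at 0 to 2.2 (foot 7 to 2.6 mm above the setting block's top); meets the block at about 3.5, the foot then 42 mm over the bench. Stays where left; needs 0.06 N m to turn.
- stop_foot (a point): Centre of the underside of the screw's foot (a 20 mm disc with a rounded edge), below the bridge. It moves only up and down.
- setting_block: Loose plain aluminium bar 150x40x30 mm (x, y, z), 0.25 kg; origin at the centre of its underside, x lengthwise; both ends alike. Starts on its board. Home in the channel it touches the end stop, origin at jig x about -50; the 65 mm of it at jig x -125 to -60 stand out in front of the channel's mouth, free to be gripped across the 40 mm.
- block_board: Fixed flat wooden board 180x76x10 mm where the setting block belongs; origin at the centre of its underside; x along its length.
- driver: Loose socket driver, 122 mm tall, 0.22 kg: round black handle 30 mm across, 36 to 122 mm above its lower end, steel socket below. Origin: centre of its lower end; z up the handle. Starts upright in its stand. A clutch between handle and socket slips above 0.09 N m: once the foot bears on the block (15 N) the screw stops turning, and turning on does no harm.
- driver_socket (a point): Centre of the socket's mouth (= the driver's origin), turning with the socket: x axis square to a flat of its hexagon opening, 27 mm across flats, 18 mm deep; it goes over the screw head with 1.5 mm to spare a side and 15 degrees of play. Outside a hexagon 37 mm across flats. Fully on the head, the mouth is 92 mm over the bench.
- driver_stand: Fixed wooden stand 90x90x35 mm with a square pocket 48 mm wide and 25 mm deep at its centre (pocket floor 10 mm above the bench); origin at the centre of its underside.
- feed_tray: Fixed low steel tray, outside 130x224x26 mm (x, y, z), walls and floor 5 mm; origin at the centre of its underside; long side along y.
- pine_a: Yellow wooden stop block with a notch in its top, 26x72x34 mm (x, y, z), 0.06 kg; origin at the centre of its underside. One to three such blocks lie on the bench, notch up (None if absent).
- pine_b: Yellow wooden stop block with a notch in its top, 26x72x34 mm (x, y, z), 0.06 kg; origin at the centre of its underside. One to three such blocks lie on the bench, notch up (None if absent).
- pine_c: Yellow wooden stop block with a notch in its top, 26x72x34 mm (x, y, z), 0.06 kg; origin at the centre of its underside. One to three such blocks lie on the bench, notch up (None if absent).
- key_small_top (a point): Centre of the top of the small round key (20 mm across), the middle one of three grey keys standing 50 mm apart in a row along y on the fixed grey counter box (80x144x30 mm). Sprung, 6 mm of travel, fully down at 5 N.
- key_large_top (a point): Centre of the top of the large round key (38 mm across), at the -y end of the row. Sprung, 6 mm of travel, fully down at 5 N.
- key_mid_top (a point): Centre of the top of the middle-sized round key (29 mm across), at the +y end of the row. Sprung, 6 mm of travel, fully down at 5 N.
- key_small (a joint): Travel of the small key, m, 0 up, 0.006 fully down.
- key_large (a joint): Travel of the large key, m, 0 up, 0.006 fully down.
- key_mid (a joint): Travel of the middle-sized key, m, 0 up, 0.006 fully down.
- stop_spindle: The round steel spindle that carries the foot, below the bridge; origin at the centre of the foot's underside, as point stop_foot.
- pliers: Blue-handled pliers lying behind the jig; a bystander, leave alone.
- tape_measure: Tape measure; a bystander, leave alone.
- pipe_tee: Grey cast pipe tee; a bystander, leave alone.
Not all that is in view belongs to the job. There is more than one size of the driver; the one meant has the size given above.

How it is judged (in metres and radians):
On the way, in this order (a step that is already met when the one before it is completed fails the run):
1. the setting block lies home in the jig's channel, under the stop screw (x of setting_block in the frame of jig between -0.066 and -0.042 m and y of setting_block in the frame of jig between -0.009 and 0.009 m and z of setting_block in the frame of jig between 0.009 and 0.0145 m), for 0.2 s.
2. with the driver on the screw, the foot is wound down until it bears lightly on the setting block (2 to 40 N) (all of step 1 and contact force between stop_spindle and setting_block between 2 and 40 N and horizontal distance between driver_socket and screw_head below 0.008 m and height (world z) of driver_socket below 0.103 m), for 0.3 s.
3. the screw keeps its setting, the driver is back in its stand, the setting block on its board and every wooden block in the feed tray (horizontal distance between driver and driver_stand below 0.016 m and z of driver in the frame of driver_stand between 0.005 and 0.016 m and angle between driver's own z axis and vertical below 0.2 rad and horizontal distance between setting_block and block_board below 0.03 m and z of setting_block in the frame of block_board between 0.005 and 0.014 m and angle between the x axis of setting_block and the x axis of block_board, either way round below 0.3 rad and z of stop_foot in the frame of jig between 0.0405 and 0.0433 m and x of pine_a in the frame of feed_tray between -0.055 and 0.055 m and y of pine_a in the frame of feed_tray between -0.102 and 0.102 m and z of pine_a in the frame of feed_tray between -0.001 and 0.016 m and angle between each of pine_a, pine_b, pine_c's own z axis and vertical below 0.25 rad and x of pine_b in the frame of feed_tray between -0.055 and 0.055 m and y of pine_b in the frame of feed_tray between -0.102 and 0.102 m and z of pine_b in the frame of feed_tray between -0.001 and 0.016 m and x of pine_c in the frame of feed_tray between -0.055 and 0.055 m and y of pine_c in the frame of feed_tray between -0.102 and 0.102 m and z of pine_c in the frame of feed_tray between -0.001 and 0.016 m), for 0.2 s.
4. then the small key is pressed (value of joint key_small above 0.004 m), for 0.02 s.
5. then the large key is pressed (value of joint key_large above 0.004 m), for 0.02 s.
6. then the middle-sized key is pressed (value of joint key_mid above 0.004 m), for 0.02 s.
At the end, for the whole second after the job is handed in: Foot 40.5 to 43.3 mm above the bench; driver upright in its stand's pocket; setting block on its board, within 30 mm of the middle and 17 degrees of lengthwise; every wooden block present notch up inside the feed tray; all at rest (all of step 3 and linear speed of each of pine_a, pine_b, pine_c, driver, setting_block below 0.02 m/s); the robot touches nothing.
It fails at once if the foot is forced hard onto the setting block (over 60 N) (contact force between stop_spindle and setting_block above 60 N).
It fails at once if two keys are pressed at once (value of joint each of key_small, key_mid above 0.004 m or value of joint each of key_small, key_large above 0.004 m or value of joint each of key_mid, key_large above 0.004 m).
It fails at once if a bystander is pushed more than 30 mm aside (distance of any of pliers, tape_measure, pipe_tee from where it was at the start of the episode above 0.03 m).
Of pine_a, pine_b, pine_c only 1 to 3 are there at a start; the rules pass over those that are not, and their reading is None.
At some moment in a run one of pine_a, pine_b, pine_c may be knocked a few centimetres aside while the robot is not near it.
It also fails if it takes over 210 s, if anything falls off the work surface, if the arm or the gripper's body presses on something with over 40 N, if the wrist force passes 120 N, or if a joint passes its speed limit or range.

### The arm

A 7-joint arm with a two-finger parallel gripper is mounted at the origin on the work surface; the furniture and walls round the work are solid. World frame = base frame: x ahead of the robot, y to its left, z up, the work surface at z = 0. Lengths are in mm, angles in rad, forces in N, time in s.
With the tool pointing down it reaches from about 350 to 900 mm from the base axis. Payload 8.1 kg.
Tool frame: the origin (TCP) lies at the very end of the fingers, on their centre line; the grasp point (between the pads) lies ctrl.pinch_z behind it (ctrl.pinch_z is the distance from the TCP to the grasp point, in mm); z points along the fingers, y is the line along which they close (so a half turn about z gives the same grasp; the last joint's range is limited). The gripper opens to 92 mm and grips with 3 to 60 N. Pads are 19 mm wide; open, the fingers measure 130 mm over their backs; the gripper's body (75 mm by 190 mm) begins 47 mm behind the grasp point.
Start: joints at [-1.264, 0.434, 0.025, 1.573, -0.012, 1.134, -0.075], TCP at [249.044, 573.253, 226.742] pointing down, gripper open.
Joint ranges: [-2.62, 2.62], [-0.44, 2.09], [-1.27, 1.32], [0.08, 2.57], [-1.32, 4.46], [0.12, 2], [-2.74, 2.74]. Speed limits (rad/s): [2.22, 2.22, 3.01, 3.01, 3.14, 3.14, 3.14].

### API

Orientations are given as a 3x3 rotation matrix whose columns are the frame's x, y, z axes.
In Python, from bench import ctrl, get_image gives the robot as it stands. The module is installed in compiled form; this text tells all that it offers.
- The arm moves only by the tool step_arm, never from a script. Its argument "deltas" is a list of rows, each an object with "hand": the closure, from -1 (fully open) to 1 (shut); "slide": the shift along the tool's x, y, z in m, a list of three; "twist": the turn about the tool's z in degrees. In form: [{"hand": hand, "slide": [tx, ty, tz], "twist": twist}, ...]. A call has 1 to 8 rows; each row shifts and turns the commanded pose from where the row before left it, along the tool's axes as they then stand; what a row does not reach is not made up. A row lasts 1/12 s, in which the tool goes at most 41.7 mm and 7.16 degrees, less where a joint would pass 70% of its speed; a pose out of reach is approached as far as the arm can. A call is refused whole if a number of a shift passes 0.0417 or a number of a turn 7.16, either way. A call with a gripper value outside its range is refused whole. The fingers move at their own pace and stop on an object; the grip force is fixed at half the most. Time passes only in rows, so rows that do not move let the fingers close. It gives the time, the measured TCP pose, the force, the opening and the grip force at its end, in the units of the state.
- ctrl.get_state(): the state, without advancing time (a new reading comes with each control period).
- get_image(name): name is "side" or "top"; returns a dict with "color" (400x640x3 uint8, red, green, blue), "fovy" (degrees; the focal length in pixels is half the picture's height over the tangent of half this angle, whatever the lens; pixels are square), "cx", "cy" (the principal point, pixels), "origin" and "attitude" of the camera in the world. Camera axes: x right, y down, z forward; pixel columns grow to the right and rows downward; lengths in mm; the calibration is good to about 2 mm. A picture is of the moment at which its call begins. There is no depth.
- ctrl.close_job(): hands the job in; it is judged then, once.
The state is a dict: "time_s": time; "q": joint angles; "qd": joint speeds; "joint_torque": joint torques, N m; "tool_pos": TCP position; "tcp_rot": TCP orientation; "force": force on the tool from outside, world axes, zero at the start; "wrist_torque": the same for the moment, N m; "gripper_width": finger opening in mm; "finger_force": force on a finger pad.
Only numpy, scipy, OpenCV 4.12 (cv2) and the standard library are available. Lean on these libraries where they do the work, as an engineer would, in place of code of your own. Each camera call takes 0.05 s, during which the arm holds its last target. There are 200 camera calls.

## Working session

There is one attempt and no reset: what is moved stays moved. The work goes in short steps, Python scripts to look and compute and a tool call to move; the robot and the scene stay as the last step left them, time stands still between calls to the robot, and variables do not carry over. Pictures are saved under pics/ and viewed, at most 14 in all, crops included, and the job is handed in when it is done.

Besides the shell and the picture viewer there is one more tool, called after ">>>" as a command line: name --argument value ..., lists and objects as JSON in quotes. step_arm: Moves the arm, as the interface text tells. Its arguments: {"type":"object","properties":{"deltas":{"type":"array","items":{"type":"object","properties":{"hand":{"type":"number"},"slide":{"type":"array","items":{"type":"number"}},"twist":{"type":"number"}}}}},"required":["deltas"]}

```bash
mkdir -p pics
cat > h.py <<'E'
import numpy as np, cv2
from bench import ctrl, get_image
def grab(n,f=None):
    d=get_image(n)
    if f: cv2.imwrite('pics/'+f,d['color'][:,:,::-1])
    return d
def cam(d):
    f=d['color'].shape[0]/2/np.tan(np.radians(d['fovy'])/2)
    return f,d['cx'],d['cy'],np.array(d['origin']),np.array(d['attitude'])
def ray(d,u,v,z):
    f,cx,cy,o,R=cam(d); r=R@np.array([(u-cx)/f,(v-cy)/f,1]); return o+r*(z-o[2])/r[2]
def proj(d,p):
    f,cx,cy,o,R=cam(d); c=R.T@(np.array(p,float)-o); return np.array([cx+f*c[0]/c[2],cy+f*c[1]/c[2]])
E
python3 - <<'E'
from h import *
for n in('top','side'):
    d=grab(n,n+'1.png'); f,cx,cy,o,R=cam(d); print(n,f,cx,cy,o,R.round(3).tolist())
    import pickle; pickle.dump(d,open(n+'.pkl','wb'))
s=ctrl.get_state(); print(s['time_s'],s['tool_pos'],np.round(s['tcp_rot'],3).tolist(),s['gripper_width'],ctrl.pinch_z)
E
```

```text
top 410.26767365025705 317.8785864077021 199.4329078354349 [ 141.94310236   11.18575149 1540.77406106] [[-0.026, -0.977, 0.211], [-1.0, 0.026, -0.003], [-0.003, -0.211, -0.978]]
side 503.22764497627924 313.29249731338484 208.83588223657222 [-213.27923884 -269.12889215 1346.79952968] [[0.392, -0.795, 0.463], [-0.92, -0.337, 0.2], [-0.003, -0.504, -0.864]]
0.1 [248.89599144 572.80923504 226.03227914] [[-0.917, 0.399, -0.0], [0.399, 0.917, -0.001], [-0.0, -0.001, -1.0]] 91.67919868698428 18.8
```

View pics/top1.png

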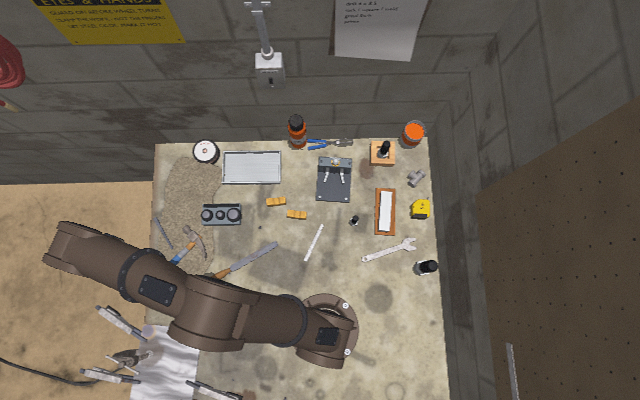

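View pics/side1.png

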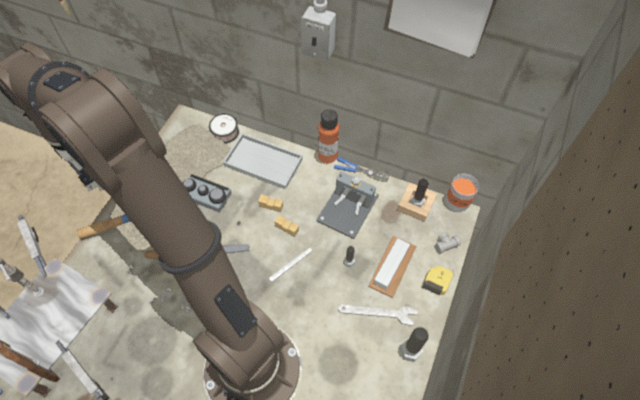

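The top view shows the jig at (334,180), the driver in its stand at (383,150), the tray at (252,167), the counter at (221,214), the board with the block at (385,211), and pines at (276,201) and (297,214). There are three candidate drivers: (383,150) in the stand, a small one at (354,220) and a fat one at (426,267). The one in the stand fits the description. I'll confirm with an enlarged crop.

Run:
```python
from h import *
a=cv2.imread('pics/top1.png')[130:290,190:440]
cv2.imwrite('pics/topc.png',cv2.resize(a,None,fx=3.2,fy=3.2,interpolation=cv2.INTER_CUBIC))
a=cv2.imread('pics/side1.png')[100:300,300:490]
cv2.imwrite('pics/sidec.png',cv2.resize(a,None,fx=3,fy=3,interpolation=cv2.INTER_CUBIC))
```

```text
(no output)
```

View pics/topc.png

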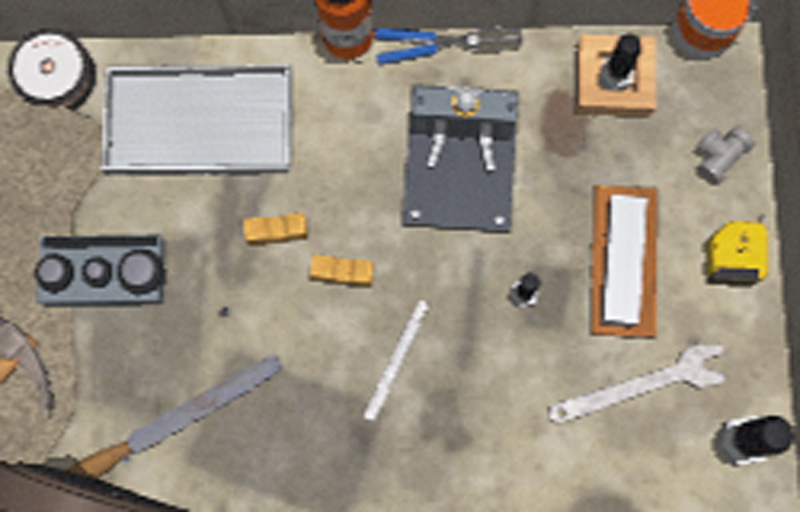

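View pics/sidec.png

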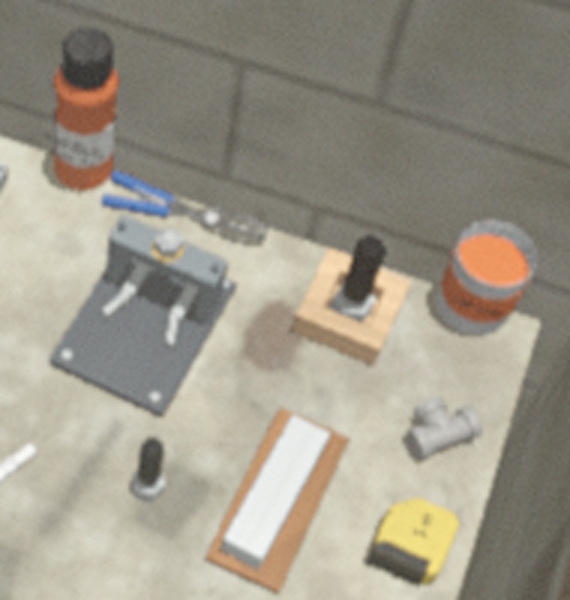

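The crops confirm it. The driver meant stands upright in the wooden stand (topc (622,65)). The one at (525,290) is too small, and the one at (755,438) is fat and not in a stand. I'll fit poses by silhouette in both views.

```bash
cat > fit.py <<'E'
from h import *
from scipy.optimize import minimize
S=4
def box(x0,x1,y0,y1,z0,z1): return np.array([[x,y,z] for x in(x0,x1) for y in(y0,y1) for z in(z0,z1)],float)
def cbox(a,b,h,z=0): return [box(-a/2,a/2,-b/2,b/2,z,z+h)]
def render(d,parts,p,off,shape):
    m=np.zeros(shape,np.uint8); c,s=np.cos(p[2]),np.sin(p[2]); R=np.array([[c,-s,0],[s,c,0],[0,0,1]])
    for P in parts:
        W=P@R.T+[p[0],p[1],0]
        q=np.array([proj(d,w) for w in W]); q=((q-off+.5)*S-.5)
        h=cv2.convexHull(q.astype(np.float32))
        cv2.fillConvexPoly(m,np.round(h*16).astype(np.int32),1,cv2.LINE_8,4)
    return m
def fit(ds,parts,p0,holes=(),views=('top','side')):
    data=[]
    for n in views:
        d=ds[n]; q=np.vstack([[proj(d,P0) for P0 in P@np.array([[np.cos(p0[2]),np.sin(p0[2]),0],[-np.sin(p0[2]),np.cos(p0[2]),0],[0,0,1]])+[p0[0],p0[1],0]] for P in parts])
        lo=np.maximum(np.floor(q.min(0))-10,0).astype(int); hi=np.ceil(q.max(0)).astype(int)+10
        a=cv2.resize(d['color'][lo[1]:hi[1],lo[0]:hi[0]],None,fx=S,fy=S,interpolation=cv2.INTER_CUBIC)
        m0=render(d,parts,p0,lo,a.shape[:2]); k=np.ones((3,3),np.uint8)
        g=np.full(m0.shape,cv2.GC_BGD,np.uint8); g[cv2.dilate(m0,k,iterations=16)>0]=cv2.GC_PR_BGD
        g[m0>0]=cv2.GC_PR_FGD; g[cv2.erode(m0,k,iterations=12)>0]=cv2.GC_FGD
        cv2.grabCut(a[:,:,::-1].copy(),g,None,np.zeros((1,65)),np.zeros((1,65)),6,cv2.GC_INIT_WITH_MASK)
        m=((g==1)|(g==3)).astype(np.uint8); data.append((d,lo,m,a))
    def cost(p,D=data): return sum(1-(lambda r:(r&m).sum()/(r|m).sum())(render(d,parts,p,lo,m.shape)) for d,lo,m,_ in D)
    def opt(D):
        sim=np.array([p0,p0+[12,0,0],p0+[0,12,0],p0+[0,0,.15]]); 
        r=minimize(cost,p0,args=(D,),method='Nelder-Mead',options=dict(initial_simplex=sim,xatol=.05,fatol=1e-5))
        return minimize(cost,r.x,args=(D,),method='Nelder-Mead',options=dict(initial_simplex=r.x+np.array([[0,0,0],[4,0,0],[0,4,0],[0,0,.05]])))
    b=opt(data); per=[opt([D]) for D in data]
    return b,per,data
JIG=[box(-130,45,-65,65,0,12),box(-17,17,-60,60,70,90),box(-17,17,44,60,0,90),box(-17,17,-60,-44,0,90)]
E
python3 - <<'E'
from fit import *; import pickle
ds={n:pickle.load(open(n+'.pkl','rb')) for n in('top','side')}
t=ds['top']; P=lambda u,v,z: ray(t,u/3.2+190-.3,v/3.2+130-.3,z)
A=np.array
def init(pt,yaw): return A([pt[0],pt[1],yaw])
def ang(a,b): return np.arctan2(*(b-a)[1::-1])
jl,jr=P(403,227,12),P(511,231,12); jy=ang(jr,jl)-np.pi/2
jo=(jl+jr)[:2]/2+130*A([np.cos(jy),np.sin(jy)])
bt=[P(*c,10) for c in((595,186),(657,187),(656,337),(591,334))]
bb=[P(*c,40) for c in((613,194),(648,197),(640,325),(604,321))]
O={'jig':(JIG,init(jo,jy)),
'board':(cbox(180,76,10),init(sum(bt)/4,ang(bt[2]+bt[3],bt[0]+bt[1]))),
'block':(cbox(150,40,30,10),init(sum(bb)/4,ang(bb[2]+bb[3],bb[0]+bb[1]))),
'stand':(cbox(90,90,35),init(P(618,72,35),0)),
'tray':(cbox(130,224,26),init(P(198,119,26),0)),
'counter':(cbox(80,144,30),init(P(100,265,30),0)),
'pine1':(cbox(26,72,34),init(P(275,226,34),0.05)),
'pine2':(cbox(26,72,34),init(P(341,268,34),-.05))}
res={}; tiles=[]
for k,(parts,p0) in O.items():
    b,per,data=fit(ds,parts,p0)
    print(k,p0.round(2),'both',b.x.round(2),round(b.fun,3),[(x.x.round(2).tolist(),round(x.fun,3)) for x in per]); res[k]=b.x
    for d,lo,m,a in data:
        a=a[:,:,::-1].copy()
        for src,col in((m,(0,255,0)),(render(d,parts,b.x,lo,m.shape),(0,0,255))):
            cv2.drawContours(a,cv2.findContours(src,0,2)[0],-1,col,1)
        h=190; f=min(190/a.shape[0],195/a.shape[1]); a=cv2.resize(a,None,fx=f,fy=f,interpolation=cv2.INTER_AREA); T=np.zeros((145,198,3),np.uint8); f=min(1,145/a.shape[0]); a=cv2.resize(a,None,fx=f,fy=f,interpolation=cv2.INTER_AREA); T[:a.shape[0],:a.shape[1]]=a; tiles.append(T)
cv2.imwrite('pics/fit.png',np.vstack([np.hstack(tiles[i:i+4]) for i in range(0,16,4)]))
pickle.dump(res,open('res.pkl','wb'))
E
```

```text
jig [ 5.9234e+02 -5.6630e+01 -6.0000e-02] both [ 5.9408e+02 -5.9020e+01 -1.0000e-01] 0.067 [([594.14, -59.37, -0.1], np.float64(0.018)), ([594.37, -58.49, -0.11], np.float64(0.045))]
board [ 4.2011e+02 -2.4580e+02 -8.0000e-02] both [ 4.2080e+02 -2.4422e+02 -8.0000e-02] 0.066 [([420.78, -244.85, -0.08], np.float64(0.017)), ([420.68, -243.47, -0.08], np.float64(0.031))]
block [ 4.1639e+02 -2.4265e+02 -1.3000e-01] both [ 4.1725e+02 -2.4049e+02 -1.4000e-01] 0.215 [([420.22, -243.43, -0.12], np.float64(0.065)), ([416.84, -238.79, -0.13], np.float64(0.025))]
stand [ 645.47 -247.36    0.  ] both [ 6.4703e+02 -2.4460e+02 -7.0000e-02] 0.086 [([647.46, -246.32, -0.05], np.float64(0.037)), ([647.58, -243.88, -0.07], np.float64(0.041))]
tray [602.93 258.75   0.  ] both [ 6.0520e+02  2.6435e+02 -3.0000e-02] 0.19 [([609.46, 260.12, -0.01], np.float64(0.11)), ([605.33, 264.02, -0.03], np.float64(0.082))]
counter [426.93 371.34   0.  ] both [ 4.2261e+02  3.7381e+02 -3.0000e-02] 0.232 [([423.09, 373.44, -0.02], np.float64(0.05)), ([422.99, 375.28, -0.07], np.float64(0.174))]
pine1 [4.6728e+02 1.6599e+02 5.0000e-02] both [4.6640e+02 1.6863e+02 9.0000e-02] 0.186 [([466.74, 167.04, 0.09], np.float64(0.089)), ([466.05, 169.24, 0.09], np.float64(0.085))]
pine2 [ 4.1516e+02  8.9270e+01 -5.0000e-02] both [ 4.1434e+02  9.1090e+01 -1.4000e-01] 0.179 [([414.37, 90.95, -0.13], np.float64(0.086)), ([414.29, 91.36, -0.16], np.float64(0.091))]
```

View pics/fit.png

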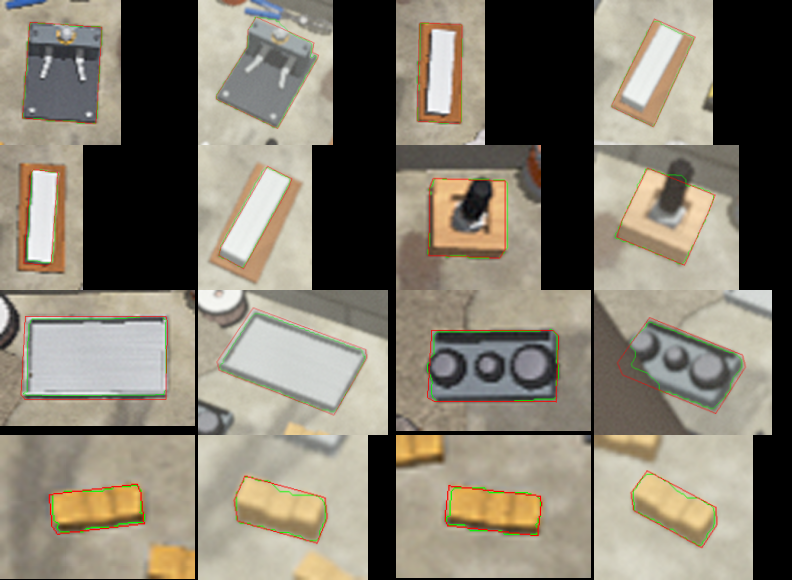

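The fits agree within about 2 mm in both views and match the given sizes. Next I'll write a move planner and go to the setting block.

```bash
cat > plan.py <<'E'
from h import *
import json,sys
def yawy(R): return np.degrees(np.arctan2(R[1][1],R[0][1]))
def plan(wps,start=None,hand=-1):
    """wps: list of (x,y,z,toolY_deg,hand[,nmin]) ; prints rows"""
    s=ctrl.get_state(); p,a=start or (np.array(s['tool_pos']),yawy(np.array(s['tcp_rot']))); rows=[]
    for w in wps:
        t=np.array(w[:3],float); dy=(w[3]-a+90)%180-90 if len(w)<7 else w[6]
        n=max(int(np.ceil(max(np.linalg.norm(t-p)/40,abs(dy)/7))),w[5] if len(w)>5 else 1)
        for i in range(n):
            step=(t-p)/n; th=np.radians(a+dy*i/n)
            ty=np.array([np.cos(th),np.sin(th),0]); tz=np.array([0,0,-1.]); tx=np.cross(ty,tz)
            rows.append({"hand":w[4],"slide":[round(float(step@v)/1000,4)+0 for v in(tx,ty,tz)],"twist":round(-dy/n,2)+0})
        p=t; a+=dy
    for i in range(0,len(rows),8): print(json.dumps(rows[i:i+8]))
def inframe(o,x,y,z=0):
    c,s=np.cos(o[2]),np.sin(o[2]); return [o[0]+c*x-s*y,o[1]+s*x+c*y,z]
E
python3 - <<'E'
from plan import *
plan([(420,150,220,82.3,-1),(370.6,-234.2,200,82.3,-1),(370.6,-234.2,80,82.3,-1)])
E
```

```text
[{"hand": -1, "slide": [-0.0271, -0.0266, 0.0005], "twist": -1.32}, {"hand": -1, "slide": [-0.0265, -0.0272, 0.0005], "twist": -1.32}, {"hand": -1, "slide": [-0.0259, -0.0278, 0.0005], "twist": -1.32}, {"hand": -1, "slide": [-0.0252, -0.0284, 0.0005], "twist": -1.32}, {"hand": -1, "slide": [-0.0246, -0.029, 0.0005], "twist": -1.32}, {"hand": -1, "slide": [-0.0239, -0.0296, 0.0005], "twist": -1.32}, {"hand": -1, "slide": [-0.0232, -0.0301, 0.0005], "twist": -1.32}, {"hand": -1, "slide": [-0.0225, -0.0306, 0.0005], "twist": -1.32}]
[{"hand": -1, "slide": [-0.0218, -0.0311, 0.0005], "twist": -1.32}, {"hand": -1, "slide": [-0.0211, -0.0316, 0.0005], "twist": -1.32}, {"hand": -1, "slide": [-0.0203, -0.0321, 0.0005], "twist": -1.32}, {"hand": -1, "slide": [-0.0196, -0.0326, 0.0005], "twist": -1.32}, {"hand": -1, "slide": [-0.0003, -0.0387, 0.002], "twist": 0.0}, {"hand": -1, "slide": [-0.0003, -0.0387, 0.002], "twist": 0.0}, {"hand": -1, "slide": [-0.0003, -0.0387, 0.002], "twist": 0.0}, {"hand": -1, "slide": [-0.0003, -0.0387, 0.002], "twist": 0.0}]
[{"hand": -1, "slide": [-0.0003, -0.0387, 0.002], "twist": 0.0}, {"hand": -1, "slide": [-0.0003, -0.0387, 0.002], "twist": 0.0}, {"hand": -1, "slide": [-0.0003, -0.0387, 0.002], "twist": 0.0}, {"hand": -1, "slide": [-0.0003, -0.0387, 0.002], "twist": 0.0}, {"hand": -1, "slide": [-0.0003, -0.0387, 0.002], "twist": 0.0}, {"hand": -1, "slide": [-0.0003, -0.0387, 0.002], "twist": 0.0}, {"hand": -1, "slide": [0.0, 0.0, 0.04], "twist": 0.0}, {"hand": -1, "slide": [0.0, 0.0, 0.04], "twist": 0.0}]
[{"hand": -1, "slide": [0.0, 0.0, 0.04], "twist": 0.0}]
```

>>> step_arm --deltas '[{"hand":-1,"slide":[-0.027,-0.027,0.0],"twist":-1.3},{"hand":-1,"slide":[-0.0265,-0.027,0.0],"twist":-1.3},{"hand":-1,"slide":[-0.026,-0.028,0.0],"twist":-1.3},{"hand":-1,"slide":[-0.025,-0.028,0.0],"twist":-1.3},{"hand":-1,"slide":[-0.0245,-0.029,0.0],"twist":-1.3},{"hand":-1,"slide":[-0.024,-0.03,0.0],"twist":-1.3},{"hand":-1,"slide":[-0.023,-0.03,0.0],"twist":-1.3},{"hand":-1,"slide":[-0.0225,-0.03,0.0],"twist":-1.3}]'

```text
time_s: 0.77
tool_pos: [362.7, 289.8, 226.6]
tcp_rot: [[-0.974, 0.225, -0.0], [0.225, 0.974, -0.0], [0.0, -0.0, -1.0]]
force: [1.1, -0.1, 0.3]
gripper_width: 91.8
finger_force: 0.0
```

>>> step_arm --deltas '[{"hand":-1,"slide":[-0.022,-0.031,0.0],"twist":-1.3},{"hand":-1,"slide":[-0.021,-0.032,0.0],"twist":-1.3},{"hand":-1,"slide":[-0.02,-0.032,0.0],"twist":-1.3},{"hand":-1,"slide":[-0.02,-0.033,0.0],"twist":-1.3},{"hand":-1,"slide":[0,-0.039,0.002],"twist":0},{"hand":-1,"slide":[0,-0.039,0.002],"twist":0},{"hand":-1,"slide":[0,-0.039,0.002],"twist":0},{"hand":-1,"slide":[0,-0.039,0.002],"twist":0}]'

```text
time_s: 1.43
tool_pos: [397.1, -6.1, 218.5]
tcp_rot: [[-0.991, 0.137, -0.0], [0.137, 0.991, 0.0], [0.0, 0.0, -1.0]]
force: [0.5, -1.1, 0.5]
gripper_width: 92.0
finger_force: 0.0
```

>>> step_arm --deltas '[{"hand":-1,"slide":[0,-0.039,0.002],"twist":0},{"hand":-1,"slide":[0,-0.039,0.002],"twist":0},{"hand":-1,"slide":[0,-0.039,0.002],"twist":0},{"hand":-1,"slide":[0,-0.039,0.002],"twist":0},{"hand":-1,"slide":[0,-0.039,0.002],"twist":0},{"hand":-1,"slide":[0,-0.039,0.002],"twist":0},{"hand":-1,"slide":[0,0,0.02],"twist":0},{"hand":-1,"slide":[0,0,0],"twist":0}]'

```text
time_s: 2.1
tool_pos: [363.9, -237.6, 184.8]
tcp_rot: [[-0.99, 0.142, -0.003], [0.142, 0.99, 0.0], [0.003, -0.0, -1.0]]
force: [-0.9, 1.4, -0.8]
gripper_width: 91.8
finger_force: 0.0
```

Run:
```python
from plan import *
d=grab('side','s2.png');grab('top','t2.png')
a=cv2.imread('pics/s2.png')[80:380,180:480];b=cv2.imread('pics/t2.png')[120:320,150:440]
cv2.imwrite('pics/c2.png',np.hstack([cv2.resize(a,(400,400),interpolation=2),cv2.resize(b,(400,276),interpolation=2)[:,:].repeat(1,0) if 0 else cv2.copyMakeBorder(cv2.resize(b,(400,276),interpolation=2),0,124,0,0,0)]))
s=ctrl.get_state();print(s['time_s'],s['tool_pos'],yawy(np.array(s['tcp_rot'])),s['force'])
plan([(370.6,-234.2,13.5,82.3,-1)])
```

```text
2.2 [ 365.16794116 -235.61988813  186.36539651] 82.0848091250319 [-0.26871138  0.77594931  1.1943107 ]
[{"hand": -1, "slide": [-0.001, 0.0004, 0.0346], "twist": -0.04}, {"hand": -1, "slide": [-0.001, 0.0004, 0.0346], "twist": -0.04}, {"hand": -1, "slide": [-0.001, 0.0004, 0.0346], "twist": -0.04}, {"hand": -1, "slide": [-0.001, 0.0004, 0.0346], "twist": -0.04}, {"hand": -1, "slide": [-0.001, 0.0004, 0.0346], "twist": -0.04}]
```

View pics/c2.png

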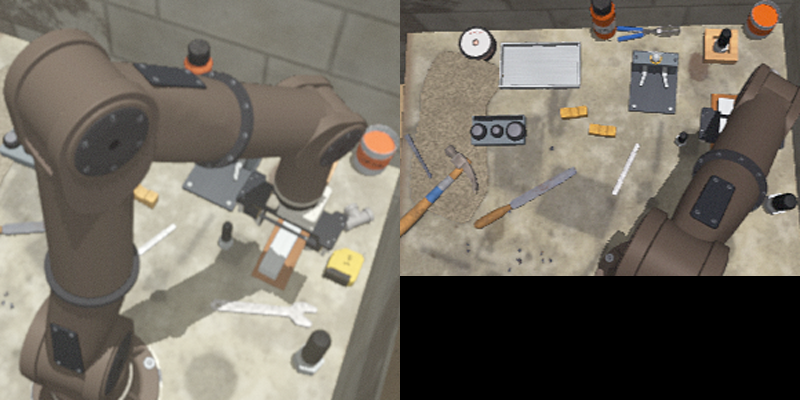

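No third pine is visible, only the two at top px (275,202) and (296,214). The gripper is above the block. I'll check its clearance to the small driver before descending.

Run:
```python
from h import *; import pickle
t=pickle.load(open('top.pkl','rb'));s=pickle.load(open('side.pkl','rb'))
print(ray(t,518/3.2+190,298/3.2+130,0),ray(s,148/3+300,488/3+100,0))
for z in(50,60,70,80): print(z,ray(t,531/3.2+190,279/3.2+130,z),ray(s,152/3+300,444/3+100,z))
```

```text
[ 378.46252262 -119.33629885    0.        ] [ 381.81644141 -125.04010453    0.        ]
50 [ 392.46043177 -131.00721289   50.        ] [ 403.81247244 -117.54807263   50.        ]
60 [ 390.77998041 -130.0533932    60.        ] [ 399.05389799 -118.71695661   60.        ]
70 [ 389.09952906 -129.09957352   70.        ] [ 394.29532354 -119.88584059   70.        ]
80 [ 387.4190777  -128.14575384   80.        ] [ 389.53674909 -121.05472457   80.        ]
```

>>> step_arm --deltas '[{"hand":-1,"slide":[-0.002,-0.001,0.04],"twist":0},{"hand":-1,"slide":[-0.002,-0.001,0.04],"twist":0},{"hand":-1,"slide":[-0.001,-0.001,0.034],"twist":0},{"hand":-1,"slide":[0,0,0.03],"twist":0},{"hand":-1,"slide":[0,0,0.02],"twist":0},{"hand":-1,"slide":[0,0,0],"twist":0},{"hand":-1,"slide":[0,0,0],"twist":0}]'

```text
time_s: 2.78
tool_pos: [370.6, -238.7, 22.9]
tcp_rot: [[-0.991, 0.136, -0.001], [0.136, 0.991, 0.001], [0.001, 0.001, -1.0]]
force: [-0.1, -0.4, 0.5]
gripper_width: 91.7
finger_force: 0.0
```

>>> step_arm --deltas '[{"hand":1,"slide":[0,0,0],"twist":0},{"hand":1,"slide":[0,0,0],"twist":0},{"hand":1,"slide":[0,0,0],"twist":0},{"hand":1,"slide":[0,0,0],"twist":0},{"hand":1,"slide":[0,0,0],"twist":0},{"hand":1,"slide":[0,0,0],"twist":0},{"hand":1,"slide":[0,0,0],"twist":0},{"hand":1,"slide":[0,0,0],"twist":0}]'

```text
time_s: 3.45
tool_pos: [370.3, -239.4, 22.7]
tcp_rot: [[-0.991, 0.137, -0.0], [0.137, 0.991, 0.001], [0.0, 0.001, -1.0]]
force: [-0.9, 2.0, 1.4]
gripper_width: 43.1
finger_force: 0.9
```

>>> step_arm --deltas '[{"hand":1,"slide":[0,0,0],"twist":0},{"hand":1,"slide":[0,0,0],"twist":0},{"hand":1,"slide":[0,0,-0.01],"twist":0},{"hand":1,"slide":[0,0,-0.03],"twist":0},{"hand":1,"slide":[0,0,-0.04],"twist":0},{"hand":1,"slide":[0,0,0],"twist":0},{"hand":1,"slide":[0,0,0],"twist":0}]'

```text
time_s: 4.03
tool_pos: [371.6, -240.4, 104.1]
tcp_rot: [[-0.991, 0.137, 0.004], [0.137, 0.991, -0.001], [-0.004, -0.001, -1.0]]
force: [0.1, 0.9, -2.8]
gripper_width: 39.9
finger_force: 30.0
```

Run:
```python
from plan import *; import pickle
r=pickle.load(open('res.pkl','rb')); j=r['jig']; print({k:v.round(3).tolist() for k,v in r.items()})
s=ctrl.get_state(); print(s['tool_pos'],s['gripper_width'],s['finger_force'])
ya=90+np.degrees(j[2])
plan([(*inframe(j,-162,0,103),ya,1,8),(*inframe(j,-162,0,70),ya,1)])
```

```text
{'jig': [594.078, -59.024, -0.101], 'board': [420.799, -244.223, -0.077], 'block': [417.249, -240.495, -0.136], 'stand': [647.032, -244.605, -0.065], 'tray': [605.196, 264.346, -0.028], 'counter': [422.608, 373.813, -0.029], 'pine1': [466.401, 168.631, 0.095], 'pine2': [414.34, 91.09, -0.139]}
[ 371.59576767 -240.3841745   104.0866306 ] 39.86149088495062 29.977295100688934
[{"hand": 1, "slide": [-0.0042, 0.0255, 0.0001], "twist": -0.26}, {"hand": 1, "slide": [-0.0043, 0.0255, 0.0001], "twist": -0.26}, {"hand": 1, "slide": [-0.0044, 0.0255, 0.0001], "twist": -0.26}, {"hand": 1, "slide": [-0.0046, 0.0255, 0.0001], "twist": -0.26}, {"hand": 1, "slide": [-0.0047, 0.0255, 0.0001], "twist": -0.26}, {"hand": 1, "slide": [-0.0048, 0.0254, 0.0001], "twist": -0.26}, {"hand": 1, "slide": [-0.0049, 0.0254, 0.0001], "twist": -0.26}, {"hand": 1, "slide": [-0.005, 0.0254, 0.0001], "twist": -0.26}]
[{"hand": 1, "slide": [0.0, 0.0, 0.033], "twist": 0.0}]
```

>>> step_arm --deltas '[{"hand":1,"slide":[-0.0042,0.0255,0],"twist":-0.26},{"hand":1,"slide":[-0.0043,0.0255,0],"twist":-0.26},{"hand":1,"slide":[-0.0044,0.0255,0],"twist":-0.26},{"hand":1,"slide":[-0.0046,0.0255,0],"twist":-0.26},{"hand":1,"slide":[-0.0047,0.0255,0],"twist":-0.26},{"hand":1,"slide":[-0.0048,0.0255,0],"twist":-0.26},{"hand":1,"slide":[-0.005,0.0255,0],"twist":-0.26},{"hand":1,"slide":[-0.005,0.0255,0],"twist":-0.26}]'

```text
time_s: 4.7
tool_pos: [431.0, -40.5, 101.4]
tcp_rot: [[-0.995, 0.101, -0.002], [0.101, 0.995, -0.0], [0.002, -0.001, -1.0]]
force: [0.5, -0.2, -2.6]
gripper_width: 39.7
finger_force: 30.0
```

>>> step_arm --deltas '[{"hand":1,"slide":[0,0,0.02],"twist":0},{"hand":1,"slide":[0,0,0.02],"twist":0},{"hand":1,"slide":[0,0,0.01],"twist":0},{"hand":1,"slide":[0,0,0],"twist":0},{"hand":1,"slide":[0,0,0],"twist":0},{"hand":1,"slide":[0,0,0],"twist":0}]'

```text
time_s: 5.2
tool_pos: [431.7, -42.1, 52.6]
tcp_rot: [[-0.995, 0.102, -0.001], [0.102, 0.995, -0.0], [0.001, -0.0, -1.0]]
force: [-0.2, -0.1, -1.7]
gripper_width: 40.2
finger_force: 30.0
```

Run:
```python
from plan import *; import pickle
r=pickle.load(open('res.pkl','rb')); j=r['jig']; s=ctrl.get_state(); p=np.array(s['tool_pos']); print(p,yawy(np.array(s['tcp_rot'])),s['gripper_width'])
c,sn=np.cos(j[2]),np.sin(j[2]); e=(p[:2]-j[:2]); print('jig',c*e[0]+sn*e[1],-sn*e[0]+c*e[1])
ims=[]
for n in('side','top'):
    d=grab(n,n+'3.png'); u=proj(d,inframe(j,-90,0,30)).astype(int)
    a=d['color'][u[1]-50:u[1]+50,u[0]-50:u[0]+50,::-1].copy(); ims.append(cv2.resize(a,(400,400),interpolation=2))
cv2.imwrite('pics/c3.png',np.hstack(ims))
```

```text
[431.65521806 -42.09818223  52.61977159] 84.15660007067996 40.22070491279272
jig -163.3014958733794 0.4363794994348815
```

View pics/c3.png

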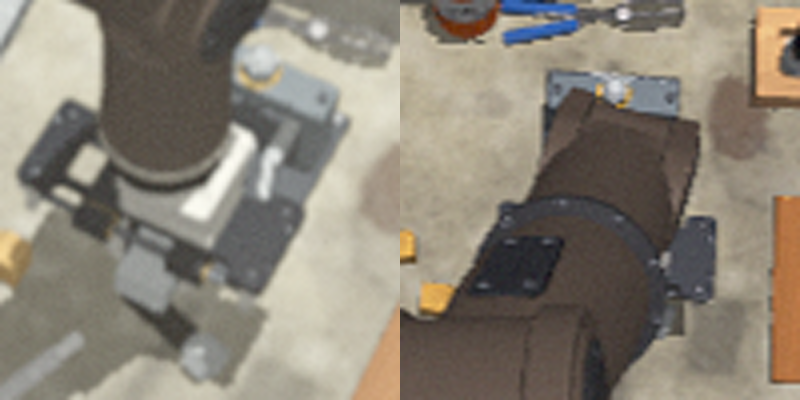

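The block hangs level just in front of the mouth (side crop about (225,170)) with its end between the flared rails. I'll lower it and slide it in.

>>> step_arm --deltas '[{"hand":1,"slide":[0,-0.0004,0.015],"twist":0},{"hand":1,"slide":[0,0,0.01],"twist":0},{"hand":1,"slide":[0,0,0.001],"twist":0},{"hand":1,"slide":[-0.01,0,0],"twist":0},{"hand":1,"slide":[-0.01,0,0],"twist":0},{"hand":1,"slide":[-0.01,0,0],"twist":0},{"hand":1,"slide":[-0.01,0,0],"twist":0},{"hand":1,"slide":[0,0,0],"twist":0}]'

```text
time_s: 5.97
tool_pos: [474.8, -46.4, 27.5]
tcp_rot: [[-0.995, 0.101, 0.004], [0.101, 0.995, -0.0], [-0.004, 0.0, -1.0]]
force: [1.2, -0.3, 0.3]
gripper_width: 39.7
finger_force: 30.0
```

>>> step_arm --deltas '[{"hand":1,"slide":[-0.006,0,0.0005],"twist":0},{"hand":1,"slide":[-0.006,0,0.0005],"twist":0},{"hand":1,"slide":[-0.004,0,0],"twist":0},{"hand":1,"slide":[-0.003,0,0],"twist":0},{"hand":1,"slide":[0,0,0],"twist":0},{"hand":1,"slide":[0,0,0],"twist":0}]'

```text
time_s: 6.47
tool_pos: [491.3, -48.2, 25.8]
tcp_rot: [[-0.995, 0.101, 0.001], [0.101, 0.995, -0.0], [-0.001, -0.0, -1.0]]
force: [0.9, -0.0, -1.0]
gripper_width: 40.1
finger_force: 30.0
```

>>> step_arm --deltas '[{"hand":1,"slide":[-0.002,0,0],"twist":0},{"hand":1,"slide":[-0.002,0,0],"twist":0},{"hand":1,"slide":[-0.001,0,0],"twist":0},{"hand":1,"slide":[0,0,0],"twist":0}]'

```text
time_s: 6.8
tool_pos: [495.6, -48.7, 25.7]
tcp_rot: [[-0.995, 0.101, -0.0], [0.101, 0.995, 0.0], [0.0, 0.0, -1.0]]
force: [-0.6, 0.1, 1.2]
gripper_width: 40.0
finger_force: 30.0
```

>>> step_arm --deltas '[{"hand":1,"slide":[-0.001,0,0],"twist":0},{"hand":1,"slide":[-0.001,0,0],"twist":0},{"hand":1,"slide":[-0.001,0,0],"twist":0},{"hand":1,"slide":[0,0,0],"twist":0}]'

```text
time_s: 7.13
tool_pos: [498.8, -49.0, 25.7]
tcp_rot: [[-0.995, 0.101, 0.0], [0.101, 0.995, -0.0], [-0.0, -0.0, -1.0]]
force: [-0.7, 0.6, 0.1]
gripper_width: 39.7
finger_force: 30.0
```

>>> step_arm --deltas '[{"hand":1,"slide":[-0.001,0,0],"twist":0},{"hand":1,"slide":[-0.001,0,0],"twist":0},{"hand":1,"slide":[0,0,0],"twist":0}]'

```text
time_s: 7.38
tool_pos: [499.4, -49.1, 25.4]
tcp_rot: [[-0.995, 0.101, -0.002], [0.101, 0.995, 0.0], [0.002, 0.0, -1.0]]
force: [-4.5, 0.2, 0.5]
gripper_width: 39.8
finger_force: 30.0
```

>>> step_arm --deltas '[{"hand":1,"slide":[-0.001,0,0],"twist":0},{"hand":1,"slide":[-0.001,0,0],"twist":0},{"hand":1,"slide":[0,0,0],"twist":0}]'

```text
time_s: 7.63
tool_pos: [499.4, -49.1, 24.9]
tcp_rot: [[-0.995, 0.101, -0.006], [0.101, 0.995, 0.001], [0.006, 0.0, -1.0]]
force: [-9.7, 0.8, 1.1]
gripper_width: 39.6
finger_force: 30.0
```

The stop is felt (−10 N), so the block is home. Relax, release and lift.

>>> step_arm --deltas '[{"hand":1,"slide":[0.0015,0,0.0005],"twist":0},{"hand":-1,"slide":[0,0,0],"twist":0},{"hand":-1,"slide":[0,0,0],"twist":0},{"hand":-1,"slide":[0,0,0],"twist":0},{"hand":-1,"slide":[0,0,0],"twist":0},{"hand":-1,"slide":[0,0,0],"twist":0},{"hand":-1,"slide":[0,0,-0.02],"twist":0},{"hand":-1,"slide":[0,0,-0.04],"twist":0}]'

```text
time_s: 8.3
tool_pos: [498.5, -49.0, 82.9]
tcp_rot: [[-0.995, 0.101, -0.007], [0.101, 0.995, -0.001], [0.007, -0.001, -1.0]]
force: [0.9, 0.3, 1.6]
gripper_width: 81.9
finger_force: 0.0
```

>>> step_arm --deltas '[{"hand":-1,"slide":[0,0,-0.04],"twist":0},{"hand":-1,"slide":[0,0,-0.04],"twist":0},{"hand":-1,"slide":[0,0,-0.04],"twist":0},{"hand":-1,"slide":[0.02,-0.035,-0.01],"twist":0},{"hand":-1,"slide":[0.02,-0.035,0],"twist":0},{"hand":-1,"slide":[0.02,-0.035,0],"twist":0},{"hand":-1,"slide":[0.02,-0.035,0],"twist":0},{"hand":-1,"slide":[0,-0.035,0],"twist":0}]'

```text
time_s: 8.97
tool_pos: [399.7, -216.1, 215.4]
tcp_rot: [[-0.995, 0.102, -0.001], [0.102, 0.995, 0.002], [0.001, 0.002, -1.0]]
force: [0.6, -0.2, -0.4]
gripper_width: 92.2
finger_force: 0.0
```

Run:
```python
from fit import *; from plan import *; import pickle
r=pickle.load(open('res.pkl','rb')); j=r['jig']; s=ctrl.get_state(); print(s['time_s'],s['tool_pos'],yawy(np.array(s['tcp_rot'])))
t=pickle.load(open('top.pkl','rb')); sd=pickle.load(open('side.pkl','rb'))
# driver handle top: segment dark blob in initial views
for n,d in(('top',t),('side',sd)):
    st=inframe(r['stand'],0,0,132); u=proj(d,st); print(n,'expected handle top',u, 'socket/handle join',proj(d,inframe(r['stand'],0,0,46)))
ims=[]
for n,d in(('side',sd),('top',t)):
    u=proj(d,inframe(r['stand'],0,0,80)).astype(int); ims.append(cv2.resize(d['color'][u[1]-20:u[1]+20,u[0]-20:u[0]+20,::-1],(400,400),interpolation=0)); print(n,u-20)
d=grab('side'); u=proj(d,inframe(j,-40,0,60)).astype(int); ims.append(cv2.resize(d['color'][u[1]-45:u[1]+45,u[0]-60:u[0]+60,::-1],(400,300),interpolation=2))
d=grab('top'); u=proj(d,inframe(j,-40,0,60)).astype(int); ims.append(cv2.resize(d['color'][u[1]-45:u[1]+45,u[0]-60:u[0]+60,::-1],(400,300),interpolation=2))
ims[0]=cv2.resize(ims[0],(400,300)) if 0 else ims[0][50:350]; ims[1]=ims[1][50:350]
cv2.imwrite('pics/c4.png',np.vstack([np.hstack(ims[:2]),np.hstack(ims[2:])]))
```

```text
8.9667 [ 399.73940192 -216.13136161  215.39239467] 84.12601281169731
top expected handle top [386.10592167 143.14358269] socket/handle join [382.51599708 150.89815548]
side expected handle top [423.67184228 181.01778405] socket/handle join [418.39812379 196.66185549]
side [400 170]
top [363 127]
```

View pics/c4.png

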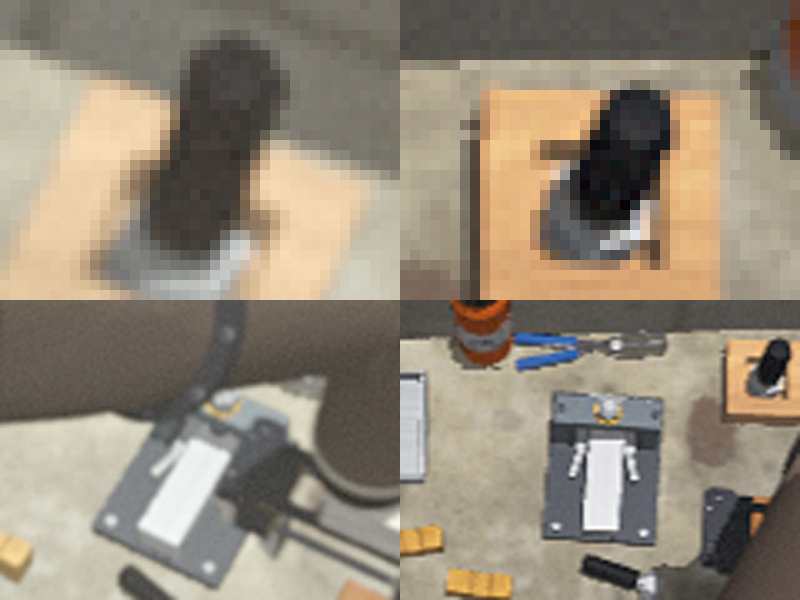

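The block lies home between the rails (top crop (605,485)). The small spare driver got tipped over at (610,572), harmless and out of the way. The driver's cap is at top px about (386,143.5), matching the expected position. I'll refine the driver position with a cylinder fit.

Run:
```python
from fit import *; from plan import *; import pickle
r=pickle.load(open('res.pkl','rb')); t=pickle.load(open('top.pkl','rb')); sd=pickle.load(open('side.pkl','rb'))
a=np.linspace(0,2*np.pi,40); cyl=np.array([[15*np.cos(x),15*np.sin(x),z] for x in a for z in(46,132)])
D=[]
for d in(t,sd):
    u=proj(d,inframe(r['stand'],0,0,90)); lo=np.floor(u).astype(int)-18
    g=cv2.resize(d['color'][lo[1]:lo[1]+36,lo[0]:lo[0]+36],None,fx=S,fy=S,interpolation=cv2.INTER_CUBIC)
    D.append((d,lo,g.max(2)))
for th in((45,60),(60,75)):
    def cost(p,E):
        c=0
        for (d,lo,g),k in E:
            m=(g<k).astype(np.uint8); n,l,st,_=cv2.connectedComponentsWithStats(m)
            rr=render(d,[cyl],[p[0],p[1],0],lo,m.shape); m=(l==np.argmax(np.bincount(l[(rr>0)&(m>0)],minlength=n))).astype(np.uint8)
            c+=1-(rr&m).sum()/(rr|m).sum()
        return c
    E=list(zip(D,th))
    for e in(E,E[:1],E[1:]):
        x=minimize(cost,r['stand'][:2],args=(e,),method='Nelder-Mead',options=dict(initial_simplex=r['stand'][:2]+np.array([[0,0],[8,0],[0,8]]))); print(th,x.x.round(1),round(x.fun,3))
print(np.round(ctrl.get_state()['q'],3), r['stand'])
```

```text
(45, 60) [ 641.5 -243.7] 1.452
(45, 60) [ 644.3 -246.6] 0.48
(45, 60) [ 643.9 -224.6] 0.975
(60, 75) [ 643.4 -245.2] 0.682
(60, 75) [ 643.3 -246.2] 0.282
(60, 75) [ 642.4 -245.2] 0.399
[-0.185  0.181  0.671  2.017 -0.134  0.984  2.015] [ 6.47032083e+02 -2.44604949e+02 -6.50980500e-02]
```

Run:
```python
from plan import *
plan([(643.5,-245.5,205,-6,-1,14,-90.1),(643.5,-245.5,81,-6,-1,5,0)])
```

```text
[{"hand": -1, "slide": [-0.0173, 0.0001, 0.0008], "twist": 6.44}, {"hand": -1, "slide": [-0.0172, 0.0021, 0.0008], "twist": 6.44}, {"hand": -1, "slide": [-0.0169, 0.004, 0.0008], "twist": 6.44}, {"hand": -1, "slide": [-0.0163, 0.0058, 0.0008], "twist": 6.44}, {"hand": -1, "slide": [-0.0156, 0.0076, 0.0008], "twist": 6.44}, {"hand": -1, "slide": [-0.0146, 0.0093, 0.0008], "twist": 6.44}, {"hand": -1, "slide": [-0.0135, 0.0109, 0.0008], "twist": 6.44}, {"hand": -1, "slide": [-0.0122, 0.0123, 0.0008], "twist": 6.44}]
[{"hand": -1, "slide": [-0.0107, 0.0136, 0.0008], "twist": 6.44}, {"hand": -1, "slide": [-0.0091, 0.0148, 0.0008], "twist": 6.44}, {"hand": -1, "slide": [-0.0074, 0.0157, 0.0008], "twist": 6.44}, {"hand": -1, "slide": [-0.0056, 0.0164, 0.0008], "twist": 6.44}, {"hand": -1, "slide": [-0.0037, 0.0169, 0.0008], "twist": 6.44}, {"hand": -1, "slide": [-0.0018, 0.0172, 0.0008], "twist": 6.44}, {"hand": -1, "slide": [0.0, 0.0, 0.0248], "twist": 0.0}, {"hand": -1, "slide": [0.0, 0.0, 0.0248], "twist": 0.0}]
[{"hand": -1, "slide": [0.0, 0.0, 0.0248], "twist": 0.0}, {"hand": -1, "slide": [0.0, 0.0, 0.0248], "twist": 0.0}, {"hand": -1, "slide": [0.0, 0.0, 0.0248], "twist": 0.0}]
```

>>> step_arm --deltas '[{"hand":-1,"slide":[-0.0173,0.0001,0.001],"twist":6.44},{"hand":-1,"slide":[-0.0172,0.0021,0.001],"twist":6.44},{"hand":-1,"slide":[-0.0169,0.004,0.001],"twist":6.44},{"hand":-1,"slide":[-0.0163,0.0058,0.001],"twist":6.44},{"hand":-1,"slide":[-0.0156,0.0076,0.001],"twist":6.44},{"hand":-1,"slide":[-0.0146,0.0093,0.001],"twist":6.44},{"hand":-1,"slide":[-0.0135,0.0109,0.001],"twist":6.44},{"hand":-1,"slide":[-0.0122,0.0123,0.001],"twist":6.44}]'

```text
time_s: 9.73
tool_pos: [543.0, -227.6, 207.0]
tcp_rot: [[-0.536, 0.844, 0.0], [0.844, 0.536, 0.0], [0.0, 0.0, -1.0]]
force: [-0.2, 0.1, -0.4]
gripper_width: 92.0
finger_force: 0.0
```

>>> step_arm --deltas '[{"hand":-1,"slide":[-0.0107,0.0136,0.001],"twist":6.44},{"hand":-1,"slide":[-0.0091,0.0148,0.001],"twist":6.44},{"hand":-1,"slide":[-0.0074,0.0157,0],"twist":6.44},{"hand":-1,"slide":[-0.0056,0.0164,0],"twist":6.44},{"hand":-1,"slide":[-0.0037,0.0169,0],"twist":6.44},{"hand":-1,"slide":[-0.0018,0.0172,0],"twist":6.44},{"hand":-1,"slide":[0,0,0],"twist":0},{"hand":-1,"slide":[0,0,0],"twist":0}]'

```text
time_s: 10.4
tool_pos: [645.9, -237.5, 204.2]
tcp_rot: [[0.101, 0.995, -0.001], [0.995, -0.101, -0.001], [-0.001, -0.001, -1.0]]
force: [-0.1, -0.2, 0.0]
gripper_width: 92.2
finger_force: 0.0
```

Run:
```python
from plan import *
s=ctrl.get_state(); print(s['tool_pos'],yawy(np.array(s['tcp_rot'])),np.round(s['q'],2))
plan([(643.5,-245.5,81,-6,-1,5)])
```

```text
[ 645.8774281  -237.45396391  204.20184375] -5.806384926582675 [-0.25  0.7   0.94  1.48 -0.58  1.26  0.66]
[{"hand": -1, "slide": [-0.0016, -0.0003, 0.0246], "twist": 0.04}, {"hand": -1, "slide": [-0.0016, -0.0003, 0.0246], "twist": 0.04}, {"hand": -1, "slide": [-0.0016, -0.0003, 0.0246], "twist": 0.04}, {"hand": -1, "slide": [-0.0016, -0.0003, 0.0246], "twist": 0.04}, {"hand": -1, "slide": [-0.0016, -0.0003, 0.0246], "twist": 0.04}]
```

>>> step_arm --deltas '[{"hand":-1,"slide":[-0.008,-0.0015,0.01],"twist":0},{"hand":-1,"slide":[0,0,0.03],"twist":0},{"hand":-1,"slide":[0,0,0.035],"twist":0},{"hand":-1,"slide":[0,0,0.03],"twist":0},{"hand":-1,"slide":[0,0,0.018],"twist":0},{"hand":-1,"slide":[0,0,0],"twist":0},{"hand":1,"slide":[0,0,0],"twist":0},{"hand":1,"slide":[0,0,0],"twist":0}]'

```text
time_s: 11.07
tool_pos: [643.0, -247.2, 83.7]
tcp_rot: [[0.104, 0.995, 0.002], [0.995, -0.104, -0.001], [-0.001, 0.002, -1.0]]
force: [0.4, 0.5, 0.5]
gripper_width: 83.1
finger_force: 0.0
```

>>> step_arm --deltas '[{"hand":1,"slide":[0,0,0],"twist":0},{"hand":1,"slide":[0,0,0],"twist":0},{"hand":1,"slide":[0,0,0],"twist":0},{"hand":1,"slide":[0,0,0],"twist":0},{"hand":1,"slide":[0,0,0],"twist":0},{"hand":1,"slide":[0,0,0],"twist":0},{"hand":1,"slide":[0,0,0],"twist":0},{"hand":1,"slide":[0,0,0],"twist":0}]'

```text
time_s: 11.73
tool_pos: [643.2, -246.2, 82.3]
tcp_rot: [[0.104, 0.995, 0.001], [0.995, -0.104, -0.0], [-0.0, 0.001, -1.0]]
force: [1.7, -0.0, -1.2]
gripper_width: 30.4
finger_force: 10.6
```

>>> step_arm --deltas '[{"hand":1,"slide":[0,0,0],"twist":0},{"hand":1,"slide":[0,0,0],"twist":0},{"hand":1,"slide":[0,0,0],"twist":0},{"hand":1,"slide":[0,0,0],"twist":0}]'

```text
time_s: 12.07
tool_pos: [643.4, -246.2, 82.3]
tcp_rot: [[0.104, 0.995, 0.001], [0.995, -0.104, -0.0], [-0.0, 0.001, -1.0]]
force: [3.8, -0.1, -0.2]
gripper_width: 29.8
finger_force: 30.0
```

Gripped at 30 mm, the right diameter. Open, turn 90° and close again so the driver is centred in both directions.

>>> step_arm --deltas '[{"hand":-1,"slide":[0,0,0],"twist":0},{"hand":-1,"slide":[0,0,0],"twist":0},{"hand":-1,"slide":[0,0,0],"twist":0},{"hand":-1,"slide":[0,0,0],"twist":-7},{"hand":-1,"slide":[0,0,0],"twist":-7},{"hand":-1,"slide":[0,0,0],"twist":-7},{"hand":-1,"slide":[0,0,0],"twist":-7},{"hand":-1,"slide":[0,0,0],"twist":-7}]'

```text
time_s: 12.73
tool_pos: [642.4, -246.1, 82.1]
tcp_rot: [[-0.49, 0.871, -0.001], [0.871, 0.49, 0.0], [0.001, -0.001, -1.0]]
force: [-0.8, 0.5, 0.2]
gripper_width: 78.3
finger_force: 0.0
```

>>> step_arm --deltas '[{"hand":-1,"slide":[0,0,0],"twist":-7},{"hand":-1,"slide":[0,0,0],"twist":-7},{"hand":-1,"slide":[0,0,0],"twist":-7},{"hand":-1,"slide":[0,0,0],"twist":-7},{"hand":-1,"slide":[0,0,0],"twist":-7},{"hand":-1,"slide":[0,0,0],"twist":-7},{"hand":-1,"slide":[0,0,0],"twist":-7},{"hand":-1,"slide":[0,0,0],"twist":0}]'

```text
time_s: 13.4
tool_pos: [642.3, -246.6, 82.3]
tcp_rot: [[-0.979, 0.202, -0.0], [0.202, 0.979, 0.0], [0.0, 0.0, -1.0]]
force: [-0.9, -0.0, -0.5]
gripper_width: 91.9
finger_force: 0.0
```

>>> step_arm --deltas '[{"hand":1,"slide":[0,0,0],"twist":0},{"hand":1,"slide":[0,0,0],"twist":0},{"hand":1,"slide":[0,0,0],"twist":0},{"hand":1,"slide":[0,0,0],"twist":0},{"hand":1,"slide":[0,0,0],"twist":0},{"hand":1,"slide":[0,0,0],"twist":0},{"hand":1,"slide":[0,0,0],"twist":0},{"hand":1,"slide":[0,0,0],"twist":0}]'

```text
time_s: 14.07
tool_pos: [642.9, -246.1, 82.2]
tcp_rot: [[-0.978, 0.207, -0.0], [0.207, 0.978, 0.0], [0.0, 0.0, -1.0]]
force: [-0.2, -0.6, 0.2]
gripper_width: 42.8
finger_force: 0.0
```

>>> step_arm --deltas '[{"hand":1,"slide":[0,0,0],"twist":0},{"hand":1,"slide":[0,0,0],"twist":0},{"hand":1,"slide":[0,0,0],"twist":0},{"hand":1,"slide":[0,0,0],"twist":0},{"hand":1,"slide":[0,0,0],"twist":0}]'

```text
time_s: 14.48
tool_pos: [643.0, -246.1, 82.2]
tcp_rot: [[-0.978, 0.207, 0.0], [0.207, 0.978, 0.0], [-0.0, 0.0, -1.0]]
force: [0.6, 0.1, -1.1]
gripper_width: 29.6
finger_force: 30.0
```

Run:
```python
from plan import *
s=ctrl.get_state(); print(s['tool_pos'],yawy(np.array(s['tcp_rot'])),np.round(s['q'],2),s['force'],s['gripper_width'])
plan([(643.5,-245.5,222,84,1,4),(594.1,-59,222,120,1,6)],start=(np.array(s['tool_pos']),yawy(np.array(s['tcp_rot']))))
```

```text
[ 642.9621557  -246.06867892   82.2333406 ] 78.03625450576966 [-0.    0.7   0.47  1.58 -0.37  0.95  1.96] [ 0.60477892  0.08681742 -1.11360488] 29.562202080068353
[{"hand": 1, "slide": [-0.0001, 0.0002, -0.0349], "twist": -1.49}, {"hand": 1, "slide": [-0.0001, 0.0002, -0.0349], "twist": -1.49}, {"hand": 1, "slide": [-0.0001, 0.0002, -0.0349], "twist": -1.49}, {"hand": 1, "slide": [-0.0001, 0.0002, -0.0349], "twist": -1.49}, {"hand": 1, "slide": [0.0114, 0.0301, 0.0], "twist": -6.0}, {"hand": 1, "slide": [0.0082, 0.0311, 0.0], "twist": -6.0}, {"hand": 1, "slide": [0.0049, 0.0318, 0.0], "twist": -6.0}, {"hand": 1, "slide": [0.0016, 0.0321, 0.0], "twist": -6.0}]
[{"hand": 1, "slide": [-0.0018, 0.0321, 0.0], "twist": -6.0}, {"hand": 1, "slide": [-0.0051, 0.0317, 0.0], "twist": -6.0}]
```

>>> step_arm --deltas '[{"hand":1,"slide":[0,0,-0.035],"twist":0},{"hand":1,"slide":[0,0,-0.035],"twist":0},{"hand":1,"slide":[0,0,-0.035],"twist":0},{"hand":1,"slide":[0,0,-0.035],"twist":0},{"hand":1,"slide":[0.0085,0.031,0],"twist":-6},{"hand":1,"slide":[0.005,0.0318,0],"twist":-6},{"hand":1,"slide":[0.0017,0.0321,0],"twist":-6},{"hand":1,"slide":[-0.0016,0.0321,0],"twist":-6}]'

```text
time_s: 15.15
tool_pos: [635.2, -116.5, 222.2]
tcp_rot: [[-0.977, -0.213, -0.0], [-0.213, 0.977, 0.0], [0.0, 0.0, -1.0]]
force: [0.5, -0.0, -2.3]
gripper_width: 29.5
finger_force: 30.0
```

>>> step_arm --deltas '[{"hand":1,"slide":[-0.005,0.0318,0],"twist":-6},{"hand":1,"slide":[-0.0083,0.031,0],"twist":-6},{"hand":1,"slide":[0,0,0],"twist":0},{"hand":1,"slide":[0,0,0],"twist":0},{"hand":1,"slide":[0,0,0],"twist":0}]'

```text
time_s: 15.57
tool_pos: [632.1, -54.1, 222.1]
tcp_rot: [[-0.914, -0.406, -0.0], [-0.406, 0.914, -0.001], [0.001, -0.0, -1.0]]
force: [-0.1, -1.4, -1.5]
gripper_width: 29.6
finger_force: 30.0
```

Run:
```python
from plan import *; import pickle
r=pickle.load(open('res.pkl','rb'));j=r['jig']
s=ctrl.get_state(); p=np.array(s['tool_pos']); print(s['time_s'],p,yawy(np.array(s['tcp_rot'])),np.round(s['q'],2),s['force'],s['gripper_width'])
plan([(j[0],j[1],184,yawy(np.array(s['tcp_rot'])),1,3)])
ims=[]
for n in('side','top'):
    d=grab(n); f=proj(d,[p[0],p[1],p[2]-72]);h=proj(d,inframe(j,0,0,110)); print(n,'socket mouth',f,'screw',h)
    lo=((f+h)/2).astype(int)-[25,25]; a=cv2.resize(d['color'][lo[1]:lo[1]+50,lo[0]:lo[0]+50,::-1],(400,400),interpolation=2)
    for q,c in((f,(0,0,255)),(h,(0,255,0))): cv2.circle(a,tuple(((q-lo+.5)*8).astype(int).tolist()),3,c,-1)
    ims.append(a)
cv2.imwrite('pics/c5.png',np.hstack(ims))
```

```text
15.5667 [632.05680902 -54.08166907 222.07858347] 113.98471779486513 [-0.25  0.46  0.37  1.58 -0.18  1.13  2.15] [-0.1121106  -1.36561151 -1.50530491] 29.600198326569767
[{"hand": 1, "slide": [0.0122, 0.0036, 0.0127], "twist": 0.0}, {"hand": 1, "slide": [0.0122, 0.0036, 0.0127], "twist": 0.0}, {"hand": 1, "slide": [0.0122, 0.0036, 0.0127], "twist": 0.0}]
side socket mouth [360.35993168 160.28323918] screw [356.39572868 178.46967782]
top socket mouth [333.77904473 146.75097443] screw [335.10778397 160.3243745 ]
```

View pics/c5.png

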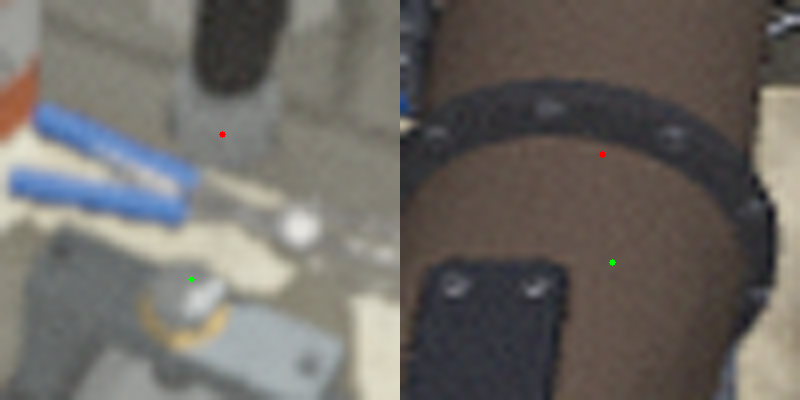

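Side view: the held socket's mouth is at (222,135) in the crop and the screw head at (190,285), agreeing with the projections. Move over the head.

>>> step_arm --deltas '[{"hand":1,"slide":[0.0122,0.0036,0.006],"twist":0},{"hand":1,"slide":[0.0122,0.0036,0.006],"twist":0},{"hand":1,"slide":[0.0122,0.0036,0.006],"twist":0},{"hand":1,"slide":[0,0,0.01],"twist":0},{"hand":1,"slide":[0,0,0.006],"twist":0},{"hand":1,"slide":[0,0,0],"twist":0},{"hand":1,"slide":[0,0,0],"twist":0},{"hand":1,"slide":[0,0,0],"twist":0}]'

```text
time_s: 16.33
tool_pos: [595.3, -58.7, 188.4]
tcp_rot: [[-0.913, -0.407, 0.001], [-0.407, 0.913, -0.0], [-0.0, -0.0, -1.0]]
force: [-0.2, -0.2, -2.1]
gripper_width: 29.7
finger_force: 30.0
```

Run:
```python
from plan import *; import pickle
r=pickle.load(open('res.pkl','rb'));j=r['jig']
s=ctrl.get_state(); p=np.array(s['tool_pos']); print(s['time_s'],p,yawy(np.array(s['tcp_rot'])),s['q'][6],s['force'],s['wrist_torque'])
plan([(j[0],j[1],p[2],yawy(np.array(s['tcp_rot'])),1,1)])
ims=[]
for n in('side',):
    d=grab(n); f=proj(d,[p[0],p[1],p[2]-72]);h=proj(d,inframe(j,0,0,110)); print(n,'socket mouth',f,'screw',h)
    lo=((f+h)/2).astype(int)-[25,25]; a=cv2.resize(d['color'][lo[1]:lo[1]+50,lo[0]:lo[0]+50,::-1],(500,500),interpolation=2)
    ims.append(a)
cv2.imwrite('pics/c6.png',np.hstack(ims))
```

```text
16.3333 [595.31817587 -58.72758739 188.38908752] 114.02810821113071 2.1653247717842614 [-0.17776854 -0.15661917 -2.09918562] [ 0.04304686  0.05804471 -0.02264406]
[{"hand": 1, "slide": [0.0013, 0.0002, 0.0], "twist": 0.0}]
side socket mouth [356.60301257 176.90387636] screw [356.39572868 178.46967782]
```

View pics/c6.png

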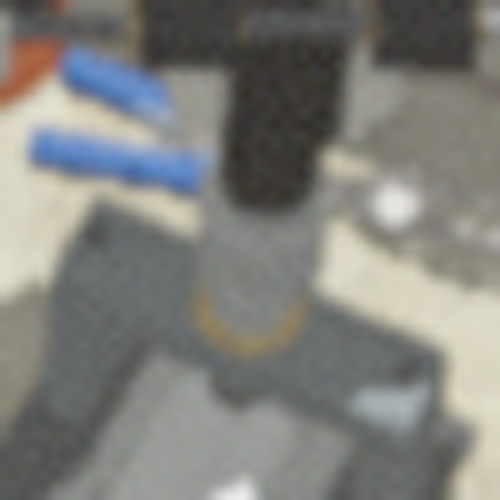

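The socket is centred over the screw's yellow collar (crop about (255,300)). Descend gently.

>>> step_arm --deltas '[{"hand":1,"slide":[0.0012,0.0002,0.003],"twist":0},{"hand":1,"slide":[0,0,0.002],"twist":0},{"hand":1,"slide":[0,0,0.002],"twist":0},{"hand":1,"slide":[0,0,0.001],"twist":0},{"hand":1,"slide":[0,0,0],"twist":0},{"hand":1,"slide":[0,0,0],"twist":0}]'

```text
time_s: 16.88
tool_pos: [593.3, -58.9, 180.2]
tcp_rot: [[-0.913, -0.407, -0.0], [-0.407, 0.913, 0.0], [0.0, 0.0, -1.0]]
force: [-0.1, 1.3, -2.1]
gripper_width: 29.0
finger_force: 30.0
```

>>> step_arm --deltas '[{"hand":1,"slide":[0,0,0.0015],"twist":0},{"hand":1,"slide":[0,0,0.0015],"twist":0},{"hand":1,"slide":[0,0,0.001],"twist":0},{"hand":1,"slide":[0,0,0],"twist":0},{"hand":1,"slide":[0,0,0],"twist":0}]'

```text
time_s: 17.3
tool_pos: [594.4, -58.8, 178.2]
tcp_rot: [[-0.913, -0.407, 0.003], [-0.407, 0.913, 0.001], [-0.003, -0.001, -1.0]]
force: [-3.2, 1.2, 13.4]
gripper_width: 29.7
finger_force: 30.0
```

>>> step_arm --deltas '[{"hand":1,"slide":[0,0,0],"twist":5},{"hand":1,"slide":[0,0,0],"twist":5},{"hand":1,"slide":[0,0,0],"twist":5},{"hand":1,"slide":[0,0,0],"twist":5}]'

```text
time_s: 17.63
tool_pos: [594.4, -59.3, 178.3]
tcp_rot: [[-0.998, -0.066, 0.003], [-0.066, 0.998, 0.0], [-0.003, 0.0, -1.0]]
force: [-3.5, 0.8, 14.1]
gripper_width: 29.9
finger_force: 30.0
```

>>> step_arm --deltas '[{"hand":1,"slide":[0,0,0],"twist":5},{"hand":1,"slide":[0,0,0],"twist":5},{"hand":1,"slide":[0,0,0],"twist":5},{"hand":1,"slide":[0,0,0],"twist":5}]'

```text
time_s: 17.97
tool_pos: [594.3, -59.1, 178.2]
tcp_rot: [[-0.96, 0.279, 0.003], [0.279, 0.96, 0.0], [-0.002, 0.001, -1.0]]
force: [-4.2, 0.2, 14.1]
gripper_width: 29.6
finger_force: 30.0
```

>>> step_arm --deltas '[{"hand":1,"slide":[0.0012,-0.0002,-0.0008],"twist":0},{"hand":1,"slide":[0,0,0],"twist":4},{"hand":1,"slide":[0,0,0],"twist":4},{"hand":1,"slide":[0,0,0],"twist":4}]'

```text
time_s: 18.3
tool_pos: [592.9, -59.0, 178.3]
tcp_rot: [[-0.882, 0.472, 0.002], [0.472, 0.882, 0.0], [-0.002, 0.001, -1.0]]
force: [-2.1, 0.1, 8.2]
gripper_width: 29.2
finger_force: 30.0
```

>>> step_arm --deltas '[{"hand":1,"slide":[0,0,0],"twist":4},{"hand":1,"slide":[0,0,0],"twist":4},{"hand":1,"slide":[0,0,0],"twist":4},{"hand":1,"slide":[0,0,0],"twist":4}]'

```text
time_s: 18.63
tool_pos: [592.7, -58.7, 178.3]
tcp_rot: [[-0.718, 0.697, 0.002], [0.697, 0.718, 0.001], [-0.001, 0.002, -1.0]]
force: [-3.0, 0.8, 10.2]
gripper_width: 29.4
finger_force: 30.0
```

>>> step_arm --deltas '[{"hand":1,"slide":[0.0009,-0.0009,-0.0003],"twist":0},{"hand":1,"slide":[0,0,0],"twist":4},{"hand":1,"slide":[0,0,0],"twist":4},{"hand":1,"slide":[0,0,0],"twist":4}]'

```text
time_s: 18.97
tool_pos: [591.6, -58.1, 178.4]
tcp_rot: [[-0.557, 0.83, 0.002], [0.83, 0.557, 0.001], [0.0, 0.002, -1.0]]
force: [-1.4, 2.3, 5.6]
gripper_width: 29.5
finger_force: 30.0
```

>>> step_arm --deltas '[{"hand":1,"slide":[0,0,0],"twist":4},{"hand":1,"slide":[0,0,0],"twist":4},{"hand":1,"slide":[0,0,0],"twist":4},{"hand":1,"slide":[0,0,0],"twist":4}]'

```text
time_s: 19.3
tool_pos: [591.8, -57.7, 178.4]
tcp_rot: [[-0.307, 0.952, 0.002], [0.952, 0.307, 0.002], [0.001, 0.003, -1.0]]
force: [-1.8, 3.4, 7.9]
gripper_width: 29.5
finger_force: 30.0
```

Run:
```python
from plan import *
s=ctrl.get_state(); print(s['q'],s['wrist_torque'],s['force'])
d=grab('side'); a=d['color'][140:190,332:382,::-1]; cv2.imwrite('pics/c7.png',cv2.resize(a,(500,500),interpolation=2))
```

```text
[-0.53034901  0.51666022  0.79895907  1.7579322  -0.42403758  1.0456868
  0.73308712] [0.94528685 0.30034793 0.09465175] [-1.78571584  3.44985297  7.86509973]
```

View pics/c7.png

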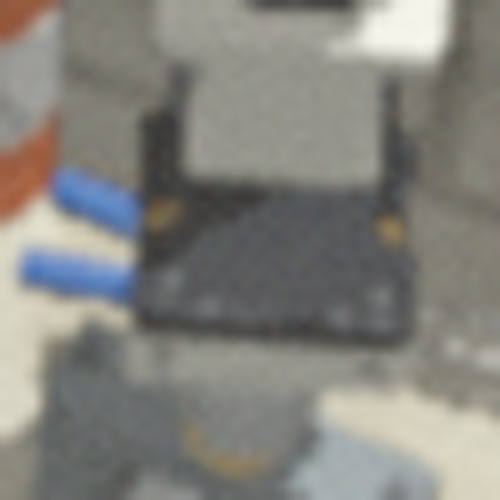

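>>> step_arm --deltas '[{"hand":1,"slide":[0,0,-0.004],"twist":0},{"hand":1,"slide":[0,0,0],"twist":0},{"hand":1,"slide":[0,0,0],"twist":0}]'

```text
time_s: 19.6
tool_pos: [590.9, -58.9, 181.4]
tcp_rot: [[-0.31, 0.951, 0.0], [0.951, 0.31, -0.0], [-0.0, 0.0, -1.0]]
force: [-0.3, -0.8, -1.9]
gripper_width: 29.6
finger_force: 30.0
```

Run:
```python
from fit import *; from plan import *; import pickle
s=ctrl.get_state(); print(s['tool_pos'],s['force'],s['wrist_torque'])
r=pickle.load(open('res.pkl','rb'));j=r['jig']
ds={n:pickle.load(open(n+'.pkl','rb')) for n in('top','side')}
# yellow collar pixels
ims=[]
for n,d in ds.items():
    h=proj(d,inframe(j,0,0,100)); lo=h.astype(int)-14
    a=cv2.resize(d['color'][lo[1]:lo[1]+28,lo[0]:lo[0]+28],None,fx=14,fy=14,interpolation=cv2.INTER_CUBIC)[:,:,::-1].copy()
    th=np.linspace(0,2*np.pi,60)
    for z,rad,col in((90,16,(0,0,255)),(105,12,(0,255,0)),(105,13.86,(255,0,0))):
        q=np.array([proj(d,inframe(j,rad*np.cos(t),rad*np.sin(t),z)) for t in th]); cv2.polylines(a,[((q-lo+.5)*14).astype(np.int32)],True,col,1)
    cv2.circle(a,tuple(((proj(d,inframe(j,0,0,110))-lo+.5)*14).astype(int).tolist()),2,(255,0,255),-1)
    ims.append(a)
cv2.imwrite('pics/c8.png',np.hstack(ims))
```

```text
[590.91858316 -58.90212111 181.44018092] [-0.34273841 -0.75844449 -1.85673834] [-0.05340605  0.09604425 -0.01046747]
```

View pics/c8.png

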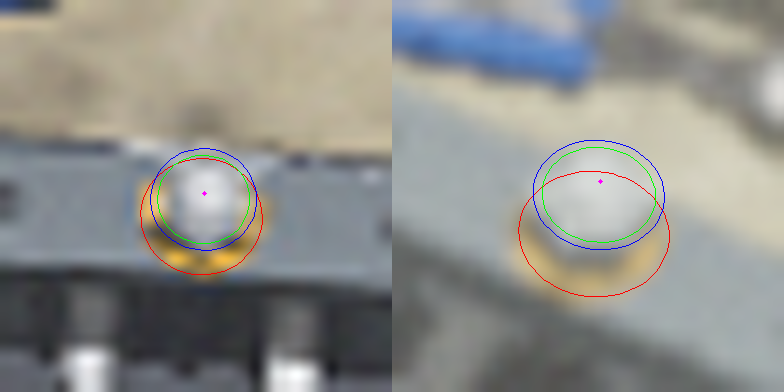

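>>> step_arm --deltas '[{"hand":1,"slide":[-0.0013,0.003,0],"twist":0},{"hand":1,"slide":[0,0,0.002],"twist":0},{"hand":1,"slide":[0,0,0.0015],"twist":0},{"hand":1,"slide":[0,0,0],"twist":0},{"hand":1,"slide":[0,0,0],"twist":0}]'

```text
time_s: 20.02
tool_pos: [594.9, -58.9, 178.7]
tcp_rot: [[-0.31, 0.951, 0.002], [0.951, 0.31, 0.001], [0.0, 0.002, -1.0]]
force: [-0.6, 2.3, 9.4]
gripper_width: 29.5
finger_force: 30.0
```

>>> step_arm --deltas '[{"hand":1,"slide":[0,0,-0.001],"twist":-6},{"hand":1,"slide":[0,0,0],"twist":-6},{"hand":1,"slide":[0,0,0.001],"twist":0},{"hand":1,"slide":[0,0,0.0005],"twist":0},{"hand":1,"slide":[0,0,0],"twist":0}]'

```text
time_s: 20.43
tool_pos: [594.9, -59.0, 178.5]
tcp_rot: [[-0.498, 0.867, 0.002], [0.867, 0.498, 0.001], [0.0, 0.002, -1.0]]
force: [-2.3, 2.8, 11.3]
gripper_width: 29.7
finger_force: 30.0
```

>>> step_arm --deltas '[{"hand":1,"slide":[0,0,-0.003],"twist":0},{"hand":1,"slide":[0,0,0],"twist":-5},{"hand":1,"slide":[0,0,0],"twist":-5},{"hand":1,"slide":[0,0,0.0028],"twist":0},{"hand":1,"slide":[0,0,0],"twist":0},{"hand":1,"slide":[0,0,0],"twist":0}]'

```text
time_s: 20.93
tool_pos: [594.6, -59.3, 178.3]
tcp_rot: [[-0.639, 0.769, 0.001], [0.769, 0.639, 0.001], [-0.0, 0.001, -1.0]]
force: [-1.0, 1.2, 10.6]
gripper_width: 29.8
finger_force: 30.0
```

>>> step_arm --deltas '[{"hand":1,"slide":[0,0,-0.003],"twist":0},{"hand":1,"slide":[0,0,0],"twist":-5},{"hand":1,"slide":[0,0,0],"twist":-5},{"hand":1,"slide":[0,0,0.0028],"twist":0},{"hand":1,"slide":[0,0,0],"twist":0},{"hand":1,"slide":[0,0,0],"twist":0}]'

```text
time_s: 21.43
tool_pos: [594.3, -59.4, 178.3]
tcp_rot: [[-0.763, 0.647, 0.001], [0.647, 0.763, 0.0], [-0.0, 0.001, -1.0]]
force: [-2.6, -0.4, 8.9]
gripper_width: 29.7
finger_force: 30.0
```

>>> step_arm --deltas '[{"hand":1,"slide":[0,0,-0.003],"twist":0},{"hand":1,"slide":[0,0,0],"twist":-5},{"hand":1,"slide":[0,0,0],"twist":-5},{"hand":1,"slide":[0,0,0.003],"twist":0},{"hand":1,"slide":[0,0,0],"twist":0},{"hand":1,"slide":[0,0,0],"twist":0}]'

```text
time_s: 21.93
tool_pos: [594.4, -59.5, 178.2]
tcp_rot: [[-0.863, 0.505, 0.001], [0.505, 0.863, 0.0], [-0.0, 0.001, -1.0]]
force: [-1.8, 0.7, 7.4]
gripper_width: 29.6
finger_force: 30.0
```

>>> step_arm --deltas '[{"hand":1,"slide":[0,0,-0.003],"twist":0},{"hand":1,"slide":[0,0,0],"twist":-5},{"hand":1,"slide":[0,0,0],"twist":-5},{"hand":1,"slide":[0,0,0.003],"twist":0},{"hand":1,"slide":[0,0,0],"twist":0},{"hand":1,"slide":[0,0,0],"twist":0}]'

```text
time_s: 22.43
tool_pos: [594.4, -59.4, 178.2]
tcp_rot: [[-0.938, 0.348, 0.001], [0.348, 0.938, 0.0], [-0.001, 0.001, -1.0]]
force: [-1.7, 0.3, 7.4]
gripper_width: 29.6
finger_force: 30.0
```

Contact happens at every angle, so the socket is off-centre. I'll compute its offset from the earlier close view (c6) numerically.

Run:
```python
from fit import *; import pickle
d=pickle.load(open('side.pkl','rb')); t=pickle.load(open('top.pkl','rb'))
im=cv2.imread('pics/c6.png').astype(int); lo=np.array([331,152])
p=np.array([595.32,-58.73,188.39]); z0=p[2]-72.2
K=lambda w:(proj(d,w)-lo+.5)*10
g=im.max(2)
for z in(36,45,55): 
    c=K([p[0],p[1],z0+z]); y=int(c[1]); row=g[y]; m=np.where(row[180:400]<75)[0]+180; print('handle',z,'pred',c.round(0),'half',round(15/ (np.linalg.norm(d['origin']-p)/503)*10), 'dark span',m.min(),m.max(),(m.min()+m.max())/2)
for z in(5,15,25):
    c=K([p[0],p[1],z0+z]); y=int(c[1]); print('sock',z,c.round(0),'halfAF',round(18.5/(np.linalg.norm(d['origin']-p)/503)*10), 'row',g[y,170:360:6].tolist())
# dark->bright transition along handle axis at bottom
c=K([p[0],p[1],z0+36]); print('col',g[140:260:6,int(c[0])].tolist(),'pred front-bottom', K([p[0]-13,p[1]-7,z0+36]).round(0))
# socket mouth
c=K([p[0],p[1],z0]); print('mouth',c.round(0),'front pt',K([p[0]-16,p[1]-8,z0]).round(0)); print(im[280:380:6,250].tolist())
print('screw collar centre', K([594.1,-59.2,90]).round(0), K([594.1-14,-59.2-7,90]).round(0))
```

```text
handle 36 pred [270. 185.] half 53 dark span 230 306 268.0
handle 45 pred [272. 167.] half 53 dark span 227 309 268.0
handle 55 pred [275. 146.] half 53 dark span 228 316 272.0
sock 5 [262. 245.] halfAF 65 row [111, 115, 114, 119, 126, 125, 125, 128, 131, 132, 132, 134, 139, 137, 132, 132, 134, 134, 134, 134, 134, 134, 132, 131, 135, 152, 181, 204, 218, 217, 215, 207]
sock 15 [265. 226.] halfAF 65 row [174, 185, 189, 187, 179, 159, 142, 137, 135, 135, 135, 133, 130, 126, 124, 123, 123, 123, 122, 122, 126, 129, 127, 129, 134, 146, 163, 183, 194, 189, 175, 154]
sock 25 [267. 206.] halfAF 65 row [206, 202, 200, 189, 174, 154, 137, 134, 132, 128, 110, 91, 82, 75, 72, 73, 73, 69, 70, 74, 78, 88, 103, 120, 129, 138, 144, 142, 143, 145, 141, 141]
col [62, 59, 57, 57, 59, 60, 60, 57, 57, 60, 62, 71, 85, 105, 120, 127, 129, 133, 135, 135] pred front-bottom [277. 227.]
mouth [261. 254.] front pt [267. 305.]
[[123, 126, 125], [123, 126, 126], [124, 127, 126], [127, 131, 129], [130, 135, 132], [130, 133, 131], [128, 130, 129], [128, 130, 129], [123, 132, 133], [116, 133, 138], [108, 135, 145], [102, 132, 144], [101, 124, 134], [104, 115, 119], [107, 110, 109], [107, 107, 104], [104, 105, 101]]
screw collar centre [255. 307.] [260. 351.]
```

Run:
```python
from plan import *
s=ctrl.get_state(); print(s['tool_pos'],s['force'],s['wrist_torque'],yawy(np.array(s['tcp_rot'])),s['q'][6])
```

```text
[594.43839726 -59.39324122 178.197527  ] [-1.73366917  0.30981387  7.35456879] [0.08704101 0.64698561 0.02776617] 69.64380693041767 1.4975425747519642
```

>>> step_arm --deltas '[{"hand":1,"slide":[0.001,0.0,0.0005],"twist":0},{"hand":1,"slide":[0,0,0],"twist":0},{"hand":1,"slide":[0,0,0],"twist":0}]'

```text
time_s: 22.68
tool_pos: [594.1, -59.3, 178.1]
tcp_rot: [[-0.937, 0.348, 0.002], [0.348, 0.937, -0.0], [-0.002, 0.001, -1.0]]
force: [-0.1, -1.3, 9.1]
gripper_width: 29.2
finger_force: 30.0
```

Run:
```python
from plan import *
s=ctrl.get_state(); print(s['tool_pos'],s['force'],s['wrist_torque'])
```

```text
[594.10867898 -59.29941059 178.14572916] [-0.06144104 -1.34430739  9.12608199] [-0.09559767  0.3165818   0.01933684]
```

>>> step_arm --deltas '[{"hand":1,"slide":[0,0,-0.003],"twist":0},{"hand":1,"slide":[0,0,0],"twist":0},{"hand":1,"slide":[0,0,0],"twist":0}]'

```text
time_s: 22.93
tool_pos: [593.0, -58.6, 179.8]
tcp_rot: [[-0.939, 0.344, -0.001], [0.344, 0.939, 0.0], [0.001, -0.0, -1.0]]
force: [-0.1, -0.2, -1.3]
gripper_width: 29.7
finger_force: 30.0
```

Run:
```python
from plan import *
s=ctrl.get_state(); print(s['tool_pos'],s['force'],s['wrist_torque'])
```

```text
[592.95563417 -58.61048101 179.78052263] [-0.09182242 -0.23584249 -1.27676656] [0.03003765 0.02340143 0.05613475]
```

The contact moment and side force say the socket sits about 3 mm toward −tool x. Shift +2.5 mm along tool x and retry, pivoting about the socket axis.

>>> step_arm --deltas '[{"hand":1,"slide":[0.0025,0,0],"twist":0},{"hand":1,"slide":[0,0,0.0015],"twist":0},{"hand":1,"slide":[0,0,0.0013],"twist":0},{"hand":1,"slide":[0,0,0],"twist":0},{"hand":1,"slide":[0,0,0],"twist":0}]'

```text
time_s: 23.35
tool_pos: [590.7, -57.9, 177.9]
tcp_rot: [[-0.94, 0.342, 0.0], [0.342, 0.94, 0.001], [0.0, 0.001, -1.0]]
force: [-3.3, 0.8, 6.9]
gripper_width: 29.6
finger_force: 30.0
```

>>> step_arm --deltas '[{"hand":1,"slide":[0,0,-0.003],"twist":0},{"hand":1,"slide":[0,-0.0003,0],"twist":-5},{"hand":1,"slide":[0,-0.0003,0],"twist":-5},{"hand":1,"slide":[0,0,0.003],"twist":0},{"hand":1,"slide":[0,0,0],"twist":0},{"hand":1,"slide":[0,0,0],"twist":0}]'

```text
time_s: 23.85
tool_pos: [591.1, -58.6, 177.9]
tcp_rot: [[-0.984, 0.177, 0.001], [0.177, 0.984, 0.0], [-0.001, 0.0, -1.0]]
force: [-1.2, 0.3, 5.1]
gripper_width: 29.4
finger_force: 30.0
```

>>> step_arm --deltas '[{"hand":1,"slide":[0,0,-0.003],"twist":0},{"hand":1,"slide":[0,-0.0003,0],"twist":-5},{"hand":1,"slide":[0,-0.0003,0],"twist":-5},{"hand":1,"slide":[0,0,0.003],"twist":0},{"hand":1,"slide":[0,0,0],"twist":0},{"hand":1,"slide":[0,0,0],"twist":0}]'

```text
time_s: 24.35
tool_pos: [590.9, -59.1, 177.9]
tcp_rot: [[-1.0, 0.005, 0.001], [0.005, 1.0, 0.0], [-0.001, 0.0, -1.0]]
force: [-0.9, 0.9, 6.1]
gripper_width: 29.4
finger_force: 30.0
```

>>> step_arm --deltas '[{"hand":1,"slide":[0,0,-0.003],"twist":0},{"hand":1,"slide":[0,-0.0003,0],"twist":-5},{"hand":1,"slide":[0,-0.0003,0],"twist":-5},{"hand":1,"slide":[0,0,0.003],"twist":0},{"hand":1,"slide":[0,0,0],"twist":0},{"hand":1,"slide":[0,0,0],"twist":0}]'

```text
time_s: 24.85
tool_pos: [590.9, -59.7, 177.7]
tcp_rot: [[-0.986, -0.169, 0.001], [-0.169, 0.986, 0.0], [-0.001, 0.0, -1.0]]
force: [0.2, 0.6, 3.8]
gripper_width: 29.4
finger_force: 30.0
```

>>> step_arm --deltas '[{"hand":1,"slide":[0,0,-0.003],"twist":0},{"hand":1,"slide":[0,-0.0003,0],"twist":-5},{"hand":1,"slide":[0,-0.0003,0],"twist":-5},{"hand":1,"slide":[0,0,0.003],"twist":0},{"hand":1,"slide":[0,0,0],"twist":0},{"hand":1,"slide":[0,0,0],"twist":0}]'

```text
time_s: 25.35
tool_pos: [590.9, -60.3, 177.8]
tcp_rot: [[-0.941, -0.338, 0.001], [-0.338, 0.941, 0.0], [-0.001, 0.0, -1.0]]
force: [-1.7, -0.2, 5.5]
gripper_width: 29.7
finger_force: 30.0
```

Run:
```python
from plan import *
s=ctrl.get_state(); print(s['tool_pos'],s['force'],s['wrist_torque'],s['q'][6])
```

```text
[590.94271142 -60.30492837 177.77504101] [-1.68269111 -0.16684255  5.45190738] [0.21365631 0.36531546 0.0016227 ] 2.106173209307215
```

>>> step_arm --deltas '[{"hand":1,"slide":[0,0,-0.003],"twist":0},{"hand":1,"slide":[-0.0004,0.0013,0],"twist":0},{"hand":1,"slide":[0,0,0.003],"twist":0},{"hand":1,"slide":[0,0,0.0004],"twist":0},{"hand":1,"slide":[0,0,0],"twist":0}]'

```text
time_s: 25.77
tool_pos: [590.9, -58.7, 176.6]
tcp_rot: [[-0.94, -0.342, 0.0], [-0.342, 0.94, -0.0], [-0.0, -0.0, -1.0]]
force: [1.5, -0.3, -2.2]
gripper_width: 29.2
finger_force: 30.0
```

Run:
```python
from plan import *
s=ctrl.get_state(); print(s['tool_pos'],s['force'],s['wrist_torque'],s['q'][6])
```

```text
[590.8703621  -58.71118198 176.64573401] [ 1.51511228 -0.30475755 -2.22974808] [ 0.06815143 -0.48475867  0.03513381] 2.1076985103265593
```

>>> step_arm --deltas '[{"hand":1,"slide":[0,0,-0.003],"twist":0},{"hand":1,"slide":[0,0,0],"twist":6},{"hand":1,"slide":[0,0,0],"twist":6},{"hand":1,"slide":[0,0,0.003],"twist":0},{"hand":1,"slide":[0,0,0],"twist":0},{"hand":1,"slide":[0,0,0],"twist":0}]'

```text
time_s: 26.27
tool_pos: [590.9, -59.0, 177.5]
tcp_rot: [[-0.99, -0.143, 0.001], [-0.143, 0.99, -0.0], [-0.001, -0.0, -1.0]]
force: [-0.7, -0.3, 3.0]
gripper_width: 29.3
finger_force: 30.0
```

Run:
```python
from plan import *
s=ctrl.get_state(); print(s['tool_pos'],s['force'],s['wrist_torque'],s['q'][6])
```

```text
[590.9162739  -59.04149895 177.46289074] [-0.68609554 -0.30486669  3.04330749] [ 0.00480917  0.01565    -0.0198292 ] 1.9281693345559778
```

>>> step_arm --deltas '[{"hand":1,"slide":[0,0,-0.003],"twist":0},{"hand":1,"slide":[0,0,0],"twist":6},{"hand":1,"slide":[0,0,0],"twist":6},{"hand":1,"slide":[0,0,0.003],"twist":0},{"hand":1,"slide":[0,0,0],"twist":0},{"hand":1,"slide":[0,0,0],"twist":0}]'

```text
time_s: 26.77
tool_pos: [590.9, -59.0, 177.8]
tcp_rot: [[-0.998, 0.064, 0.001], [0.064, 0.998, 0.0], [-0.001, 0.0, -1.0]]
force: [-3.0, -0.7, 8.8]
gripper_width: 29.6
finger_force: 30.0
```

Run:
```python
from plan import *
s=ctrl.get_state(); print(s['tool_pos'],s['force'],s['wrist_torque'],s['q'][6])
```

```text
[590.93877034 -58.96548422 177.76343284] [-2.99074477 -0.73319328  8.77995373] [ 0.11424508  0.49587504 -0.02446773] 1.7475005650287165
```

>>> step_arm --deltas '[{"hand":1,"slide":[0,0,-0.006],"twist":0},{"hand":1,"slide":[0,0,0],"twist":0},{"hand":1,"slide":[0,0,0],"twist":0}]'

```text
time_s: 27.02
tool_pos: [590.7, -58.9, 183.1]
tcp_rot: [[-0.998, 0.067, 0.0], [0.067, 0.998, 0.0], [-0.0, 0.0, -1.0]]
force: [-0.8, -0.4, -2.5]
gripper_width: 29.5
finger_force: 30.0
```

Run:
```python
from plan import *
s=ctrl.get_state(); p=s['tool_pos']; print(p,s['force'],s['wrist_torque'],s['q'][6],yawy(np.array(s['tcp_rot'])))
d=grab('side','s9.png'); f=proj(d,[p[0],p[1],p[2]-72]); lo=f.astype(int)-[28,42]; print('lo',lo,'mouth',((f-lo+.5)*10))
cv2.imwrite('pics/c9.png',cv2.resize(d['color'][lo[1]:lo[1]+58,lo[0]:lo[0]+56,::-1],(560,580),interpolation=2))
```

```text
[590.65065414 -58.86361374 183.06353222] [-0.75230974 -0.35713423 -2.45735119] [ 0.03573443 -0.00714403 -0.03124102] 1.7416395838663916 86.15960383264806
lo [327 137] mouth [294.60263397 426.44589867]
```

View pics/c9.png

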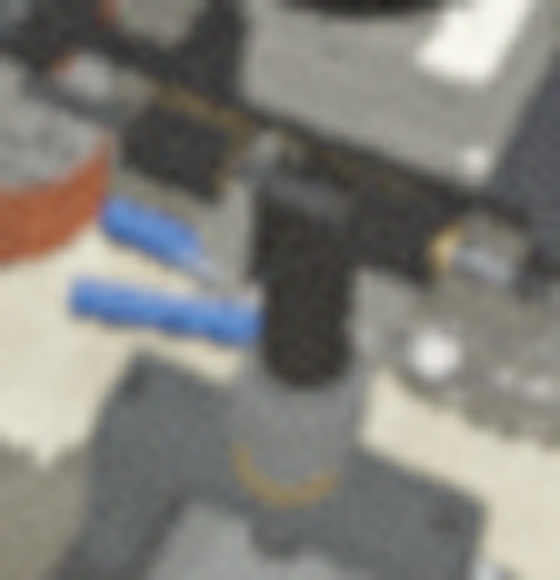

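At yaw 110 and (590.9,−58.7) the socket dropped free (Fz≈0 at 176.6). The view shows the socket above the collar. Return there and go on down.

>>> step_arm --deltas '[{"hand":1,"slide":[0,0,0],"twist":-6},{"hand":1,"slide":[0,0,0],"twist":-6},{"hand":1,"slide":[0,0,0],"twist":-6},{"hand":1,"slide":[0,0,0],"twist":-6},{"hand":1,"slide":[0,0,0],"twist":0},{"hand":1,"slide":[0,0,0],"twist":0}]'

```text
time_s: 27.57
tool_pos: [590.4, -59.0, 182.7]
tcp_rot: [[-0.94, -0.34, -0.001], [-0.34, 0.94, 0.0], [0.0, 0.0, -1.0]]
force: [-0.7, 0.6, -1.7]
gripper_width: 29.4
finger_force: 30.0
```

>>> step_arm --deltas '[{"hand":1,"slide":[0,0,0.003],"twist":0},{"hand":1,"slide":[0,0,0.0015],"twist":0},{"hand":1,"slide":[0,0,0.001],"twist":0},{"hand":1,"slide":[0,0,0.001],"twist":0},{"hand":1,"slide":[0,0,0],"twist":0}]'

```text
time_s: 27.98
tool_pos: [590.9, -58.8, 176.3]
tcp_rot: [[-0.94, -0.342, 0.0], [-0.342, 0.94, -0.0], [-0.0, -0.0, -1.0]]
force: [1.6, -0.0, -2.9]
gripper_width: 29.4
finger_force: 30.0
```

Run:
```python
from plan import *
s=ctrl.get_state(); print(s['tool_pos'],s['force'],s['wrist_torque'],s['q'][6],yawy(np.array(s['tcp_rot'])))
```

```text
[590.87340523 -58.84032623 176.32256696] [ 1.62072483 -0.00631236 -2.89844628] [-0.03024174 -0.3303307   0.05161034] 2.10805930841605 110.01132397272497
```

>>> step_arm --deltas '[{"hand":1,"slide":[-0.0004,0,0.002],"twist":0},{"hand":1,"slide":[0,0,0.002],"twist":0},{"hand":1,"slide":[0,0,0.001],"twist":0},{"hand":1,"slide":[0,0,0],"twist":0},{"hand":1,"slide":[0,0,0],"twist":0}]'

```text
time_s: 28.4
tool_pos: [591.1, -58.8, 171.4]
tcp_rot: [[-0.94, -0.343, -0.0], [-0.343, 0.94, -0.0], [0.0, 0.0, -1.0]]
force: [1.2, -0.8, -2.7]
gripper_width: 29.9
finger_force: 30.0
```

>>> step_arm --deltas '[{"hand":1,"slide":[0,0,0.002],"twist":0},{"hand":1,"slide":[0,0,0.001],"twist":0},{"hand":1,"slide":[0,0,0.001],"twist":0},{"hand":1,"slide":[0,0,0],"twist":0}]'

```text
time_s: 28.73
tool_pos: [591.1, -58.8, 167.4]
tcp_rot: [[-0.939, -0.343, 0.0], [-0.343, 0.939, -0.0], [-0.0, -0.0, -1.0]]
force: [2.2, 0.2, -3.0]
gripper_width: 29.7
finger_force: 30.0
```

Run:
```python
from plan import *
s=ctrl.get_state(); print(s['tool_pos'],s['force'],s['wrist_torque'],s['q'][6],yawy(np.array(s['tcp_rot'])))
```

```text
[591.0857183  -58.75628208 167.38082982] [ 2.15929815  0.2000364  -2.96300248] [ 0.0150328  -0.43822975 -0.01870562] 2.112300209600112 110.03509654341818
```

>>> step_arm --deltas '[{"hand":1,"slide":[-0.0006,0,0],"twist":6},{"hand":1,"slide":[0,0,0],"twist":6},{"hand":1,"slide":[0,0,0],"twist":6},{"hand":1,"slide":[0,0,0],"twist":6},{"hand":1,"slide":[0,0,0],"twist":6},{"hand":1,"slide":[0,0,0],"twist":0}]'

```text
time_s: 29.23
tool_pos: [592.2, -57.7, 167.7]
tcp_rot: [[-0.984, 0.177, 0.001], [0.177, 0.984, 0.001], [-0.001, 0.001, -1.0]]
force: [3.4, 1.2, -2.6]
gripper_width: 29.7
finger_force: 30.0
```

Run:
```python
from plan import *
s=ctrl.get_state(); print(s['tool_pos'],s['force'],s['wrist_torque'],s['q'][6],yawy(np.array(s['tcp_rot'])))
```

```text
[592.17280785 -57.70090181 167.65787798] [ 3.42260606  1.22460597 -2.5862371 ] [ 0.64131007 -0.73655308 -0.01445836] 1.6552283741786469 79.80245933136547
```

>>> step_arm --deltas '[{"hand":1,"slide":[-0.0007,0.0008,0],"twist":0},{"hand":1,"slide":[-0.0001,0.0003,0],"twist":6.5},{"hand":1,"slide":[-0.0001,0.0003,0],"twist":6.5},{"hand":1,"slide":[-0.0001,0.0003,0],"twist":6.5},{"hand":1,"slide":[-0.0001,0.0003,0],"twist":6.5},{"hand":1,"slide":[-0.0001,0.0003,0],"twist":6.5},{"hand":1,"slide":[-0.0001,0.0003,0],"twist":6.5}]'

```text
time_s: 29.82
tool_pos: [593.4, -56.3, 167.6]
tcp_rot: [[-0.655, 0.755, -0.001], [0.755, 0.655, 0.001], [0.001, -0.0, -1.0]]
force: [0.6, 0.1, -0.4]
gripper_width: 29.7
finger_force: 30.0
```

Run:
```python
from plan import *
s=ctrl.get_state(); print(s['tool_pos'],s['force'],s['wrist_torque'],s['q'][6],yawy(np.array(s['tcp_rot'])))
```

```text
[593.41001316 -56.31380557 167.55248916] [ 0.60271508  0.05392298 -0.40534489] [0.30425133 0.007338   0.09525616] 1.077290901080657 40.95365772550109
```

>>> step_arm --deltas '[{"hand":1,"slide":[-0.0001,0.0003,0],"twist":6.5},{"hand":1,"slide":[-0.0001,0.0003,0],"twist":6.5},{"hand":1,"slide":[-0.0001,0.0003,0],"twist":6.5},{"hand":1,"slide":[-0.0001,0.0003,0],"twist":6.5},{"hand":1,"slide":[-0.0001,0.0003,0],"twist":6.5},{"hand":1,"slide":[-0.0001,0.0003,0],"twist":6.5},{"hand":1,"slide":[-0.0001,0.0003,0],"twist":6.5},{"hand":1,"slide":[-0.0001,0.0003,0],"twist":6.5}]'

```text
time_s: 30.48
tool_pos: [595.5, -56.0, 167.4]
tcp_rot: [[0.192, 0.981, -0.002], [0.981, -0.192, 0.001], [0.001, -0.002, -1.0]]
force: [-0.4, 1.3, -0.6]
gripper_width: 29.4
finger_force: 30.0
```

Run:
```python
from plan import *
s=ctrl.get_state(); print(s['tool_pos'],s['force'],s['wrist_torque'],s['q'],yawy(np.array(s['tcp_rot'])))
```

```text
[595.4713359  -56.03455665 167.3956853 ] [-0.41716334  1.288523   -0.61774237] [0.42049307 0.34291359 0.07405046] [-0.60176332  0.58612571  0.9346413   1.76360883 -0.53307275  1.06983732
  0.32813925] -11.040399160698488
```

>>> step_arm --deltas '[{"hand":1,"slide":[-0.0001,0.0003,0],"twist":6.5},{"hand":1,"slide":[-0.0001,0.0003,0],"twist":6.5},{"hand":1,"slide":[-0.0001,0.0003,0],"twist":6.5},{"hand":1,"slide":[-0.0001,0.0003,0],"twist":6.5},{"hand":1,"slide":[-0.0001,0.0003,0],"twist":6.5},{"hand":1,"slide":[-0.0001,0.0003,0],"twist":6.5},{"hand":1,"slide":[-0.0001,0.0003,0],"twist":6.5},{"hand":1,"slide":[-0.0001,0.0003,0],"twist":6.5}]'

```text
time_s: 31.15
tool_pos: [597.0, -57.4, 167.3]
tcp_rot: [[0.891, 0.454, -0.002], [0.454, -0.891, 0.002], [-0.001, -0.003, -1.0]]
force: [-1.0, 4.0, 0.8]
gripper_width: 29.8
finger_force: 30.0
```

Run:
```python
from plan import *
s=ctrl.get_state(); print(s['tool_pos'],s['force'],s['wrist_torque'],s['q'],yawy(np.array(s['tcp_rot'])))
```

```text
[597.02128356 -57.36835823 167.26087734] [-0.99510344  4.03237866  0.76878452] [0.88600772 0.44149199 0.04379388] [-0.70113938  0.70801962  1.1761416   1.76619482 -0.71196813  1.1702402
 -0.4050959 ] -63.01799379942812
```

>>> step_arm --deltas '[{"hand":1,"slide":[-0.0001,0.0003,0],"twist":6.5},{"hand":1,"slide":[-0.0001,0.0003,0],"twist":6.5},{"hand":1,"slide":[-0.0001,0.0003,0],"twist":6.5},{"hand":1,"slide":[-0.0001,0.0003,0],"twist":6.5},{"hand":1,"slide":[-0.0001,0.0003,0],"twist":6.5},{"hand":1,"slide":[-0.0001,0.0003,0],"twist":6.5},{"hand":1,"slide":[-0.0001,0.0003,0],"twist":6.5},{"hand":1,"slide":[-0.0001,0.0003,0],"twist":6.5}]'

```text
time_s: 31.82
tool_pos: [596.9, -59.4, 167.1]
tcp_rot: [[0.906, -0.423, -0.001], [-0.423, -0.906, 0.003], [-0.002, -0.002, -1.0]]
force: [0.8, 4.3, 0.6]
gripper_width: 29.8
finger_force: 30.0
```

Run:
```python
from plan import *
s=ctrl.get_state(); print(s['tool_pos'],s['force'],s['wrist_torque'],s['q'],yawy(np.array(s['tcp_rot'])))
```

```text
[596.92009898 -59.39840554 167.14777589] [0.78534222 4.30671699 0.6079423 ] [ 1.13646382 -0.06492275  0.07994564] [-0.72963089  0.77737752  1.28379223  1.76854468 -0.79613163  1.23250123
 -1.22932917] -114.99863795141144
```

>>> step_arm --deltas '[{"hand":1,"slide":[-0.0003,-0.0007,0],"twist":5},{"hand":1,"slide":[-0.0001,0.0003,0],"twist":5},{"hand":1,"slide":[-0.0001,0.0003,0],"twist":5},{"hand":1,"slide":[-0.0001,0.0003,0],"twist":5},{"hand":1,"slide":[0,0,0],"twist":0},{"hand":1,"slide":[0,0,0],"twist":0},{"hand":1,"slide":[0,0,0],"twist":0},{"hand":1,"slide":[0,0,0],"twist":0}]'

```text
time_s: 32.48
tool_pos: [596.3, -60.0, 167.2]
tcp_rot: [[0.71, -0.704, -0.001], [-0.704, -0.71, 0.001], [-0.001, -0.0, -1.0]]
force: [1.8, 4.0, -3.0]
gripper_width: 29.5
finger_force: 30.0
```

Run:
```python
from plan import *
s=ctrl.get_state(); print(s['time_s'],s['tool_pos'],s['force'],s['wrist_torque'],s['q'],yawy(np.array(s['tcp_rot'])))
```

```text
32.4833 [596.3317706  -59.96321879 167.22122324] [ 1.76974674  4.04097038 -2.95918818] [ 1.1567828  -0.48903996 -0.08311716] [-0.73317349  0.78235448  1.29346142  1.77096809 -0.80186505  1.23549159
 -1.56747449] -134.76659411325593
```

The screw has turned about 245°, more than the most it could need, so the foot bears on the block. Relieve the play and lift off.

>>> step_arm --deltas '[{"hand":1,"slide":[-0.0004,-0.001,0],"twist":-5},{"hand":1,"slide":[0,0,0],"twist":0},{"hand":1,"slide":[0,0,-0.01],"twist":0},{"hand":1,"slide":[0,0,-0.015],"twist":0},{"hand":1,"slide":[0,0,-0.03],"twist":0},{"hand":1,"slide":[0,0,0],"twist":0},{"hand":1,"slide":[0,0,0],"twist":0}]'

```text
time_s: 33.07
tool_pos: [597.1, -61.2, 224.7]
tcp_rot: [[0.765, -0.644, 0.003], [-0.644, -0.765, -0.001], [0.003, -0.001, -1.0]]
force: [0.3, 0.3, -2.4]
gripper_width: 29.3
finger_force: 30.0
```

Run:
```python
from plan import *
s=ctrl.get_state(); p=np.array(s['tool_pos']);y=yawy(np.array(s['tcp_rot'])); print(p,y,s['force'],s['gripper_width'],s['q'][2])
plan([(643.7,-245,p[2],78,1,31,(78-y)%360)])
```

```text
[597.12969044 -61.21685058 224.74205853] -130.10529716727413 [ 0.31419063  0.31487451 -2.40556839] 29.3413443914608 1.285384080415223
[{"hand": 1, "slide": [0.005, 0.0036, 0.0], "twist": -6.71}, {"hand": 1, "slide": [0.0045, 0.0041, 0.0], "twist": -6.71}, {"hand": 1, "slide": [0.004, 0.0046, 0.0], "twist": -6.71}, {"hand": 1, "slide": [0.0034, 0.0051, 0.0], "twist": -6.71}, {"hand": 1, "slide": [0.0028, 0.0054, 0.0], "twist": -6.71}, {"hand": 1, "slide": [0.0022, 0.0057, 0.0], "twist": -6.71}, {"hand": 1, "slide": [0.0015, 0.0059, 0.0], "twist": -6.71}, {"hand": 1, "slide": [0.0008, 0.0061, 0.0], "twist": -6.71}]
[{"hand": 1, "slide": [0.0001, 0.0061, 0.0], "twist": -6.71}, {"hand": 1, "slide": [-0.0006, 0.0061, 0.0], "twist": -6.71}, {"hand": 1, "slide": [-0.0014, 0.006, 0.0], "twist": -6.71}, {"hand": 1, "slide": [-0.002, 0.0058, 0.0], "twist": -6.71}, {"hand": 1, "slide": [-0.0027, 0.0055, 0.0], "twist": -6.71}, {"hand": 1, "slide": [-0.0033, 0.0051, 0.0], "twist": -6.71}, {"hand": 1, "slide": [-0.0039, 0.0047, 0.0], "twist": -6.71}, {"hand": 1, "slide": [-0.0044, 0.0042, 0.0], "t
[... 253 characters left out ...]
": -6.71}, {"hand": 1, "slide": [-0.006, 0.0011, 0.0], "twist": -6.71}, {"hand": 1, "slide": [-0.0061, 0.0004, 0.0], "twist": -6.71}, {"hand": 1, "slide": [-0.0061, -0.0004, 0.0], "twist": -6.71}, {"hand": 1, "slide": [-0.006, -0.0011, 0.0], "twist": -6.71}]
[{"hand": 1, "slide": [-0.0059, -0.0018, 0.0], "twist": -6.71}, {"hand": 1, "slide": [-0.0056, -0.0024, 0.0], "twist": -6.71}, {"hand": 1, "slide": [-0.0053, -0.0031, 0.0], "twist": -6.71}, {"hand": 1, "slide": [-0.0049, -0.0037, 0.0], "twist": -6.71}, {"hand": 1, "slide": [-0.0044, -0.0042, 0.0], "twist": -6.71}, {"hand": 1, "slide": [-0.0039, -0.0047, 0.0], "twist": -6.71}, {"hand": 1, "slide": [-0.0033, -0.0051, 0.0], "twist": -6.71}]
```

>>> step_arm --deltas '[{"hand":1,"slide":[0,0,0],"twist":-6.5},{"hand":1,"slide":[0,0,0],"twist":-6.5},{"hand":1,"slide":[0,0,0],"twist":-6.5},{"hand":1,"slide":[0,0,0],"twist":-6.5},{"hand":1,"slide":[0,0,0],"twist":-6.5},{"hand":1,"slide":[0,0,0],"twist":-6.5},{"hand":1,"slide":[0,0,0],"twist":-6.5},{"hand":1,"slide":[0,0,0],"twist":-6.5}]'

```text
time_s: 33.73
tool_pos: [595.9, -60.1, 221.8]
tcp_rot: [[0.977, 0.212, -0.002], [0.212, -0.977, -0.001], [-0.002, 0.0, -1.0]]
force: [0.4, -0.0, -2.6]
gripper_width: 29.6
finger_force: 30.0
```

>>> step_arm --deltas '[{"hand":1,"slide":[0,0,0],"twist":-6.5},{"hand":1,"slide":[0,0,0],"twist":-6.5},{"hand":1,"slide":[0,0,0],"twist":-6.5},{"hand":1,"slide":[0,0,0],"twist":-6.5},{"hand":1,"slide":[0,0,0],"twist":-6.5},{"hand":1,"slide":[0,0,0],"twist":-6.5},{"hand":1,"slide":[0,0,0],"twist":-6.5},{"hand":1,"slide":[0,0,0],"twist":-6.5}]'

```text
time_s: 34.4
tool_pos: [595.8, -60.3, 221.7]
tcp_rot: [[0.434, 0.901, -0.002], [0.901, -0.434, -0.001], [-0.001, -0.002, -1.0]]
force: [0.6, -0.1, -2.4]
gripper_width: 29.6
finger_force: 30.0
```

>>> step_arm --deltas '[{"hand":1,"slide":[0,0,0],"twist":-6.5},{"hand":1,"slide":[0,0,0],"twist":-6.5},{"hand":1,"slide":[0,0,0],"twist":-6.5},{"hand":1,"slide":[0,0,0],"twist":-6.5},{"hand":1,"slide":[0,0,0],"twist":-6.5},{"hand":1,"slide":[0,0,0],"twist":-6.5},{"hand":1,"slide":[0,0,0],"twist":-6.5},{"hand":1,"slide":[0,0,0],"twist":-6.5}]'

```text
time_s: 35.07
tool_pos: [595.8, -60.4, 221.5]
tcp_rot: [[-0.442, 0.897, -0.002], [0.897, 0.442, -0.001], [0.0, -0.003, -1.0]]
force: [-0.2, -0.5, -1.5]
gripper_width: 29.6
finger_force: 30.0
```

>>> step_arm --deltas '[{"hand":1,"slide":[0,0,0],"twist":-6.5},{"hand":1,"slide":[0,0,0],"twist":-6.5},{"hand":1,"slide":[0,0,0],"twist":-6.5},{"hand":1,"slide":[0,0,0],"twist":-6.5},{"hand":1,"slide":[0,0,0],"twist":-6.5},{"hand":1,"slide":[0,0,0],"twist":-6.5},{"hand":1,"slide":[0,0,0],"twist":-6.5},{"hand":1,"slide":[0,0,0],"twist":-6.5}]'

```text
time_s: 35.73
tool_pos: [595.8, -60.5, 221.5]
tcp_rot: [[-0.979, 0.204, -0.003], [0.204, 0.979, -0.001], [0.002, -0.001, -1.0]]
force: [0.0, -0.6, -2.3]
gripper_width: 29.8
finger_force: 30.0
```

Run:
```python
from plan import *
s=ctrl.get_state(); p=np.array(s['tool_pos']);y=yawy(np.array(s['tcp_rot'])); print(p,y,s['force'],s['gripper_width'],s['q'])
plan([(643.7,-245,p[2],78,1,7)])
```

```text
[595.77614616 -60.47132909 221.45457299] 78.25194502217644 [ 0.02942733 -0.62852696 -2.26618925] 29.75555534243002 [-0.22345559  0.40392012  0.33132927  1.66460799 -0.14293684  1.09952838
  1.51422996]
[{"hand": 1, "slide": [-0.0121, -0.0244, 0.0], "twist": 0.04}, {"hand": 1, "slide": [-0.0121, -0.0244, 0.0], "twist": 0.04}, {"hand": 1, "slide": [-0.0121, -0.0244, 0.0], "twist": 0.04}, {"hand": 1, "slide": [-0.0121, -0.0244, 0.0], "twist": 0.04}, {"hand": 1, "slide": [-0.0121, -0.0244, 0.0], "twist": 0.04}, {"hand": 1, "slide": [-0.0121, -0.0244, 0.0], "twist": 0.04}, {"hand": 1, "slide": [-0.0122, -0.0244, 0.0], "twist": 0.04}]
```

>>> step_arm --deltas '[{"hand":1,"slide":[-0.012,-0.0244,0],"twist":0},{"hand":1,"slide":[-0.012,-0.0244,0],"twist":0},{"hand":1,"slide":[-0.012,-0.0244,0],"twist":0},{"hand":1,"slide":[-0.012,-0.0244,0],"twist":0},{"hand":1,"slide":[-0.012,-0.0244,0],"twist":0},{"hand":1,"slide":[-0.012,-0.0244,0],"twist":0},{"hand":1,"slide":[-0.012,-0.0244,0],"twist":0},{"hand":1,"slide":[0,0,0],"twist":0}]'

```text
time_s: 36.4
tool_pos: [641.6, -252.2, 221.2]
tcp_rot: [[-0.976, 0.216, -0.003], [0.216, 0.976, -0.005], [0.002, -0.005, -1.0]]
force: [-1.5, -0.5, -2.1]
gripper_width: 30.0
finger_force: 30.0
```

>>> step_arm --deltas '[{"hand":1,"slide":[0,0,0.03],"twist":0},{"hand":1,"slide":[0,0,0.04],"twist":0},{"hand":1,"slide":[0,0,0.03],"twist":0},{"hand":1,"slide":[0,0,0.007],"twist":0},{"hand":1,"slide":[0,0,0],"twist":0},{"hand":1,"slide":[0,0,0],"twist":0},{"hand":1,"slide":[0,0,0],"twist":0}]'

```text
time_s: 36.98
tool_pos: [644.7, -245.0, 117.8]
tcp_rot: [[-0.978, 0.208, 0.003], [0.208, 0.978, -0.001], [-0.003, -0.001, -1.0]]
force: [-0.2, -0.4, -1.1]
gripper_width: 29.5
finger_force: 30.0
```

Run:
```python
from plan import *
s=ctrl.get_state(); p=np.array(s['tool_pos']);y=yawy(np.array(s['tcp_rot'])); print(p,y,s['force'])
plan([(643.7,-245,86,78,1,4)])
```

```text
[ 644.73590698 -244.98799909  117.76606067] 78.01098950196045 [-0.1898808  -0.38341033 -1.09706875]
[{"hand": 1, "slide": [0.0003, -0.0001, 0.0079], "twist": 0.0}, {"hand": 1, "slide": [0.0003, -0.0001, 0.0079], "twist": 0.0}, {"hand": 1, "slide": [0.0003, -0.0001, 0.0079], "twist": 0.0}, {"hand": 1, "slide": [0.0003, -0.0001, 0.0079], "twist": 0.0}]
```

>>> step_arm --deltas '[{"hand":1,"slide":[0.0008,0,0.006],"twist":0},{"hand":1,"slide":[0,0,0.007],"twist":0},{"hand":1,"slide":[0,0,0.007],"twist":0},{"hand":1,"slide":[0,0,0.006],"twist":0},{"hand":1,"slide":[0,0,0.005],"twist":0},{"hand":1,"slide":[0,0,0],"twist":0}]'

```text
time_s: 37.48
tool_pos: [642.0, -243.6, 82.9]
tcp_rot: [[-0.978, 0.207, -0.002], [0.207, 0.978, 0.001], [0.002, 0.0, -1.0]]
force: [-0.2, 0.4, -1.9]
gripper_width: 29.5
finger_force: 30.0
```

>>> step_arm --deltas '[{"hand":1,"slide":[0,0,0.002],"twist":0},{"hand":1,"slide":[0,0,0.001],"twist":0},{"hand":1,"slide":[0,0,0.001],"twist":0},{"hand":1,"slide":[0,0,0],"twist":0},{"hand":1,"slide":[0,0,0],"twist":0}]'

```text
time_s: 37.9
tool_pos: [643.4, -244.2, 82.0]
tcp_rot: [[-0.978, 0.207, 0.002], [0.207, 0.978, -0.0], [-0.002, 0.0, -1.0]]
force: [-2.1, 1.2, 7.0]
gripper_width: 29.8
finger_force: 30.0
```

The driver is seated on the pocket floor (same height as at the pick-up). Release and rise.

>>> step_arm --deltas '[{"hand":1,"slide":[0,0,-0.001],"twist":0},{"hand":-1,"slide":[0,0,0],"twist":0},{"hand":-1,"slide":[0,0,0],"twist":0},{"hand":-1,"slide":[0,0,0],"twist":0},{"hand":-1,"slide":[0,0,0],"twist":0},{"hand":-1,"slide":[0,0,0],"twist":0},{"hand":-1,"slide":[0,0,0],"twist":0},{"hand":-1,"slide":[0,0,-0.02],"twist":0}]'

```text
time_s: 38.57
tool_pos: [640.5, -242.9, 98.0]
tcp_rot: [[-0.978, 0.207, -0.006], [0.207, 0.978, 0.002], [0.006, 0.001, -1.0]]
force: [0.5, 0.4, 0.7]
gripper_width: 71.9
finger_force: 0.0
```

>>> step_arm --deltas '[{"hand":-1,"slide":[0,0,-0.03],"twist":0},{"hand":-1,"slide":[0,0,-0.03],"twist":0},{"hand":-1,"slide":[0,0,-0.03],"twist":0},{"hand":-1,"slide":[0,0,-0.03],"twist":0},{"hand":-1,"slide":[0,0,0],"twist":0},{"hand":-1,"slide":[0,0,0],"twist":0}]'

```text
time_s: 39.07
tool_pos: [643.8, -244.6, 223.7]
tcp_rot: [[-0.978, 0.207, 0.004], [0.207, 0.978, -0.001], [-0.004, -0.0, -1.0]]
force: [-0.7, 0.2, -1.0]
gripper_width: 91.9
finger_force: 0.0
```

Run:
```python
from plan import *; import pickle
r=pickle.load(open('res.pkl','rb'));j=r['jig']
s=ctrl.get_state(); p=np.array(s['tool_pos']);y=yawy(np.array(s['tcp_rot'])); print(p,y,s['time_s'])
t=(499.4,-49.1); plan([(*t,190,84.2,-1,8),(*t,24,84.2,-1,6)])
```

```text
[ 643.77032017 -244.572826    223.70247159] 78.03281499320558 39.0667
[{"hand": -1, "slide": [0.0227, 0.0202, 0.0042], "twist": -0.77}, {"hand": -1, "slide": [0.0224, 0.0205, 0.0042], "twist": -0.77}, {"hand": -1, "slide": [0.0222, 0.0208, 0.0042], "twist": -0.77}, {"hand": -1, "slide": [0.0219, 0.0211, 0.0042], "twist": -0.77}, {"hand": -1, "slide": [0.0216, 0.0214, 0.0042], "twist": -0.77}, {"hand": -1, "slide": [0.0213, 0.0216, 0.0042], "twist": -0.77}, {"hand": -1, "slide": [0.021, 0.0219, 0.0042], "twist": -0.77}, {"hand": -1, "slide": [0.0207, 0.0222, 0.0042], "twist": -0.77}]
[{"hand": -1, "slide": [0.0, 0.0, 0.0277], "twist": 0.0}, {"hand": -1, "slide": [0.0, 0.0, 0.0277], "twist": 0.0}, {"hand": -1, "slide": [0.0, 0.0, 0.0277], "twist": 0.0}, {"hand": -1, "slide": [0.0, 0.0, 0.0277], "twist": 0.0}, {"hand": -1, "slide": [0.0, 0.0, 0.0277], "twist": 0.0}, {"hand": -1, "slide": [0.0, 0.0, 0.0277], "twist": 0.0}]
```

>>> step_arm --deltas '[{"hand":-1,"slide":[0.0225,0.0204,0.004],"twist":-0.8},{"hand":-1,"slide":[0.0224,0.0205,0.004],"twist":-0.8},{"hand":-1,"slide":[0.0222,0.0208,0.004],"twist":-0.8},{"hand":-1,"slide":[0.0219,0.0211,0.004],"twist":-0.8},{"hand":-1,"slide":[0.0216,0.0214,0.004],"twist":-0.8},{"hand":-1,"slide":[0.0213,0.0216,0.004],"twist":-0.8},{"hand":-1,"slide":[0.021,0.0219,0.004],"twist":-0.8},{"hand":-1,"slide":[0.0207,0.0222,0.004],"twist":-0.8}]'

```text
time_s: 39.73
tool_pos: [496.4, -47.3, 188.1]
tcp_rot: [[-0.995, 0.096, -0.002], [0.096, 0.995, 0.0], [0.002, -0.0, -1.0]]
force: [0.7, 0.7, 0.1]
gripper_width: 91.7
finger_force: 0.0
```

>>> step_arm --deltas '[{"hand":-1,"slide":[0,0,0.03],"twist":0},{"hand":-1,"slide":[0,0,0.04],"twist":0},{"hand":-1,"slide":[0,0,0.03],"twist":0},{"hand":-1,"slide":[0,0,0],"twist":0},{"hand":-1,"slide":[0,0,0],"twist":0}]'

```text
time_s: 40.15
tool_pos: [496.5, -48.6, 88.2]
tcp_rot: [[-0.995, 0.097, -0.005], [0.097, 0.995, -0.0], [0.005, -0.001, -1.0]]
force: [0.1, -0.4, 0.6]
gripper_width: 91.8
finger_force: 0.0
```

Run:
```python
from plan import *
s=ctrl.get_state(); p=np.array(s['tool_pos']);y=yawy(np.array(s['tcp_rot'])); print(p,y,s['time_s'])
plan([(499.4,-49.1,24,84.2,-1,3)])
```

```text
[496.51579652 -48.63525431  88.17646167] 84.42446076053625 40.15
[{"hand": -1, "slide": [-0.001, -0.0001, 0.0214], "twist": 0.07}, {"hand": -1, "slide": [-0.001, -0.0001, 0.0214], "twist": 0.07}, {"hand": -1, "slide": [-0.001, -0.0001, 0.0214], "twist": 0.07}]
```

>>> step_arm --deltas '[{"hand":-1,"slide":[-0.001,0,0.0214],"twist":0},{"hand":-1,"slide":[-0.001,0,0.0214],"twist":0},{"hand":-1,"slide":[-0.001,0,0.0214],"twist":0},{"hand":-1,"slide":[0,0,0],"twist":0},{"hand":1,"slide":[0,0,0],"twist":0},{"hand":1,"slide":[0,0,0],"twist":0},{"hand":1,"slide":[0,0,0],"twist":0},{"hand":1,"slide":[0,0,0],"twist":0}]'

```text
time_s: 40.82
tool_pos: [502.4, -48.9, 26.8]
tcp_rot: [[-0.995, 0.097, 0.002], [0.097, 0.995, 0.0], [-0.002, 0.0, -1.0]]
force: [-0.4, 1.0, 0.0]
gripper_width: 69.8
finger_force: 0.0
```

>>> step_arm --deltas '[{"hand":1,"slide":[0,0,0],"twist":0},{"hand":1,"slide":[0,0,0],"twist":0},{"hand":1,"slide":[0,0,0],"twist":0},{"hand":1,"slide":[0,0,0],"twist":0},{"hand":1,"slide":[0,0,0],"twist":0},{"hand":1,"slide":[0,0,0],"twist":0},{"hand":1,"slide":[0,0,0],"twist":0},{"hand":1,"slide":[0,0,0],"twist":0}]'

```text
time_s: 41.48
tool_pos: [501.4, -48.9, 25.4]
tcp_rot: [[-0.995, 0.097, -0.0], [0.097, 0.995, 0.0], [0.0, 0.0, -1.0]]
force: [-2.0, 0.2, 4.5]
gripper_width: 39.7
finger_force: 30.0
```

>>> step_arm --deltas '[{"hand":1,"slide":[0.002,0,0],"twist":0},{"hand":1,"slide":[0.002,0,0],"twist":0},{"hand":1,"slide":[0.002,0,0],"twist":0}]'

```text
time_s: 41.73
tool_pos: [496.1, -48.3, 25.4]
tcp_rot: [[-0.995, 0.097, 0.001], [0.097, 0.995, -0.0], [-0.001, -0.0, -1.0]]
force: [3.1, 0.2, -1.1]
gripper_width: 39.7
finger_force: 30.0
```

The block drags with about 3–5 N more than before, so the foot bears on it. Draw it straight out.

>>> step_arm --deltas '[{"hand":1,"slide":[0.006,0,0],"twist":0},{"hand":1,"slide":[0.008,0,0],"twist":0},{"hand":1,"slide":[0.008,0,0],"twist":0},{"hand":1,"slide":[0.008,0,0],"twist":0},{"hand":1,"slide":[0.01,0,0],"twist":0},{"hand":1,"slide":[0.01,0,0],"twist":0},{"hand":1,"slide":[0.01,0,0],"twist":0},{"hand":1,"slide":[0.005,0,0],"twist":0}]'

```text
time_s: 42.4
tool_pos: [428.7, -41.8, 25.3]
tcp_rot: [[-0.995, 0.097, -0.001], [0.097, 0.995, 0.0], [0.001, 0.0, -1.0]]
force: [2.0, -0.7, 0.8]
gripper_width: 39.6
finger_force: 30.0
```

>>> step_arm --deltas '[{"hand":1,"slide":[0.002,0,-0.01],"twist":0},{"hand":1,"slide":[0,0,-0.03],"twist":0},{"hand":1,"slide":[0,0,-0.035],"twist":0},{"hand":1,"slide":[0,0,0],"twist":0},{"hand":1,"slide":[0,0,0],"twist":0}]'

```text
time_s: 42.82
tool_pos: [429.3, -41.6, 101.8]
tcp_rot: [[-0.995, 0.097, 0.003], [0.097, 0.995, 0.001], [-0.003, 0.001, -1.0]]
force: [0.2, -0.1, -4.2]
gripper_width: 39.6
finger_force: 30.0
```

Run:
```python
from plan import *; import pickle
r=pickle.load(open('res.pkl','rb'));b=r['board']
s=ctrl.get_state(); p=np.array(s['tool_pos']);y=yawy(np.array(s['tcp_rot'])); print(p,y,s['time_s'],s['force'])
# grip local x: jig home block centre -50; grip at jig x of (501.4,-48.9)
j=r['jig']; g=np.cos(j[2])*(501.4-j[0])+np.sin(j[2])*(-48.9-j[1]); print('grip local',g+50)
t=inframe(b,g+50,0,100); print(t); ya=90+np.degrees(b[2]); plan([(*t,ya,1,8),(*t[:2],30,ya,1,4)])
```

```text
[429.32166713 -41.60747789 101.84690854] 84.4462697758086 42.8167 [ 0.19162865 -0.14462375 -4.24574449]
grip local -43.22637292983276
[np.float64(377.70210005968596), np.float64(-240.88071065250938), 100]
[{"hand": 1, "slide": [0.004, -0.0254, 0.0002], "twist": -0.14}, {"hand": 1, "slide": [0.0041, -0.0254, 0.0002], "twist": -0.14}, {"hand": 1, "slide": [0.0041, -0.0254, 0.0002], "twist": -0.14}, {"hand": 1, "slide": [0.0042, -0.0254, 0.0002], "twist": -0.14}, {"hand": 1, "slide": [0.0043, -0.0254, 0.0002], "twist": -0.14}, {"hand": 1, "slide": [0.0043, -0.0254, 0.0002], "twist": -0.14}, {"hand": 1, "slide": [0.0044, -0.0254, 0.0002], "twist": -0.14}, {"hand": 1, "slide": [0.0044, -0.0253, 0.0002], "twist": -0.14}]
[{"hand": 1, "slide": [0.0, 0.0, 0.0175], "twist": 0.0}, {"hand": 1, "slide": [0.0, 0.0, 0.0175], "twist": 0.0}, {"hand": 1, "slide": [0.0, 0.0, 0.0175], "twist": 0.0}, {"hand": 1, "slide": [0.0, 0.0, 0.0175], "twist": 0.0}]
```

>>> step_arm --deltas '[{"hand":1,"slide":[0.004,-0.0254,0],"twist":-0.15},{"hand":1,"slide":[0.004,-0.0254,0],"twist":-0.15},{"hand":1,"slide":[0.004,-0.0254,0],"twist":-0.15},{"hand":1,"slide":[0.0042,-0.0254,0],"twist":-0.15},{"hand":1,"slide":[0.0043,-0.0254,0],"twist":-0.15},{"hand":1,"slide":[0.0043,-0.0254,0],"twist":-0.15},{"hand":1,"slide":[0.0044,-0.0254,0],"twist":-0.15},{"hand":1,"slide":[0.0044,-0.0253,0],"twist":-0.15}]'

```text
time_s: 43.48
tool_pos: [375.5, -241.5, 99.0]
tcp_rot: [[-0.997, 0.076, -0.003], [0.076, 0.997, 0.001], [0.003, 0.001, -1.0]]
force: [0.2, -0.2, -2.8]
gripper_width: 40.1
finger_force: 30.0
```

>>> step_arm --deltas '[{"hand":1,"slide":[0,0,0.02],"twist":0},{"hand":1,"slide":[0,0,0.02],"twist":0},{"hand":1,"slide":[0,0,0.015],"twist":0},{"hand":1,"slide":[0,0,0],"twist":0},{"hand":1,"slide":[0,0,0],"twist":0}]'

```text
time_s: 43.9
tool_pos: [375.7, -240.4, 44.1]
tcp_rot: [[-0.997, 0.076, -0.004], [0.076, 0.997, 0.002], [0.004, 0.001, -1.0]]
force: [0.3, -0.3, -2.9]
gripper_width: 39.7
finger_force: 30.0
```

Run:
```python
from plan import *
s=ctrl.get_state(); p=np.array(s['tool_pos']);y=yawy(np.array(s['tcp_rot'])); print(p,y,s['time_s'],s['force'])
plan([(377.7,-240.9,23.5,85.6,1,4)])
```

```text
[ 375.70601683 -240.41685639   44.12085815] 85.61781508920367 43.9 [ 0.31221783 -0.25586015 -2.8911983 ]
[{"hand": 1, "slide": [-0.0005, -0.0001, 0.0052], "twist": 0.0}, {"hand": 1, "slide": [-0.0005, -0.0001, 0.0052], "twist": 0.0}, {"hand": 1, "slide": [-0.0005, -0.0001, 0.0052], "twist": 0.0}, {"hand": 1, "slide": [-0.0005, -0.0001, 0.0052], "twist": 0.0}]
```

>>> step_arm --deltas '[{"hand":1,"slide":[-0.001,0,0.008],"twist":0},{"hand":1,"slide":[-0.001,0,0.008],"twist":0},{"hand":1,"slide":[0,0,0.004],"twist":0},{"hand":1,"slide":[0,0,0.0005],"twist":0},{"hand":1,"slide":[0,0,0],"twist":0}]'

```text
time_s: 44.32
tool_pos: [379.7, -241.2, 24.8]
tcp_rot: [[-0.997, 0.076, 0.0], [0.076, 0.997, 0.0], [-0.0, 0.0, -1.0]]
force: [-0.3, 1.3, -1.5]
gripper_width: 39.8
finger_force: 30.0
```

>>> step_arm --deltas '[{"hand":-1,"slide":[0,0,0],"twist":0},{"hand":-1,"slide":[0,0,0],"twist":0},{"hand":-1,"slide":[0,0,0],"twist":0},{"hand":-1,"slide":[0,0,0],"twist":0},{"hand":-1,"slide":[0,0,0],"twist":0},{"hand":-1,"slide":[0,0,0],"twist":0},{"hand":-1,"slide":[0,0,-0.03],"twist":0},{"hand":-1,"slide":[0,0,-0.04],"twist":0}]'

```text
time_s: 44.98
tool_pos: [377.2, -240.3, 93.5]
tcp_rot: [[-0.997, 0.076, -0.006], [0.076, 0.997, 0.002], [0.006, 0.002, -1.0]]
force: [1.6, 0.6, 0.4]
gripper_width: 88.2
finger_force: 0.0
```

>>> step_arm --deltas '[{"hand":-1,"slide":[0,0,-0.04],"twist":0},{"hand":-1,"slide":[0,0,-0.04],"twist":0},{"hand":-1,"slide":[0,0,-0.03],"twist":0},{"hand":-1,"slide":[0,0,0],"twist":0},{"hand":-1,"slide":[0,0,0],"twist":0}]'

```text
time_s: 45.4
tool_pos: [380.4, -241.6, 206.4]
tcp_rot: [[-0.997, 0.076, 0.004], [0.076, 0.997, -0.001], [-0.004, -0.001, -1.0]]
force: [-0.6, 0.0, -0.3]
gripper_width: 91.6
finger_force: 0.0
```

Run:
```python
from fit import *; from plan import *; import pickle
r=pickle.load(open('res.pkl','rb'))
s=ctrl.get_state(); p=np.array(s['tool_pos']);y=yawy(np.array(s['tcp_rot'])); print(p,y,s['time_s'],s['q'])
d=grab('top','t10.png')
for k in('pine1','pine2'):
    b,_,data=fit({'top':d},cbox(26,72,34),r[k],views=('top',)); print(k,b.x.round(2),round(b.fun,3),r[k].round(2)); r[k+'b']=b.x
# yellow blobs anywhere on the bench
hsv=cv2.cvtColor(d['color'],cv2.COLOR_RGB2HSV); m=cv2.inRange(hsv,(15,120,120),(28,255,255)); n,l,st,c=cv2.connectedComponentsWithStats(m)
print([(c[i].round(0).tolist(),int(st[i,4])) for i in range(1,n) if st[i,4]>15])
pickle.dump(r,open('res.pkl','wb'))
```

```text
[ 380.42793696 -241.61628341  206.4478708 ] 85.65637392315719 45.4 [ 0.11256671  0.16544339  0.38856902  2.03245743 -0.07788904  0.953209
  2.03623502]
pine1 [4.6661e+02 1.6710e+02 9.0000e-02] 0.089 [4.6640e+02 1.6863e+02 9.0000e-02]
pine2 [ 4.1444e+02  9.0390e+01 -1.3000e-01] 0.076 [ 4.1434e+02  9.1090e+01 -1.4000e-01]
[([276.0, 201.0], 133), ([296.0, 214.0], 134), ([190.0, 245.0], 36), ([156.0, 279.0], 262), ([217.0, 277.0], 118)]
```

Both pines are unmoved (top fits agree). Now pine1.

Run:
```python
from plan import *
plan([(466.6,167.3,130,5.2,-1,12,-80.4)])
```

```text
[{"hand": -1, "slide": [-0.0047, 0.0345, 0.0062], "twist": 6.7}, {"hand": -1, "slide": [-0.0006, 0.0348, 0.0062], "twist": 6.7}, {"hand": -1, "slide": [0.0035, 0.0346, 0.0062], "twist": 6.7}, {"hand": -1, "slide": [0.0075, 0.034, 0.0062], "twist": 6.7}, {"hand": -1, "slide": [0.0114, 0.0329, 0.0062], "twist": 6.7}, {"hand": -1, "slide": [0.0151, 0.0313, 0.0062], "twist": 6.7}, {"hand": -1, "slide": [0.0187, 0.0293, 0.0062], "twist": 6.7}, {"hand": -1, "slide": [0.022, 0.027, 0.0062], "twist": 6.7}]
[{"hand": -1, "slide": [0.025, 0.0242, 0.0062], "twist": 6.7}, {"hand": -1, "slide": [0.0276, 0.0211, 0.0062], "twist": 6.7}, {"hand": -1, "slide": [0.0299, 0.0178, 0.0062], "twist": 6.7}, {"hand": -1, "slide": [0.0318, 0.0142, 0.0062], "twist": 6.7}]
```

>>> step_arm --deltas '[{"hand":-1,"slide":[-0.0047,0.0345,0.006],"twist":6.7},{"hand":-1,"slide":[-0.0006,0.0348,0.006],"twist":6.7},{"hand":-1,"slide":[0.0035,0.0346,0.006],"twist":6.7},{"hand":-1,"slide":[0.0075,0.034,0.006],"twist":6.7},{"hand":-1,"slide":[0.0114,0.033,0.006],"twist":6.7},{"hand":-1,"slide":[0.0151,0.0313,0.006],"twist":6.7},{"hand":-1,"slide":[0.0187,0.0293,0.006],"twist":6.7},{"hand":-1,"slide":[0.022,0.027,0.006],"twist":6.7}]'

```text
time_s: 46.12
tool_pos: [423.2, 11.9, 159.0]
tcp_rot: [[-0.588, 0.809, -0.003], [0.809, 0.588, -0.001], [0.001, -0.003, -1.0]]
force: [0.2, -0.1, -0.2]
gripper_width: 91.8
finger_force: 0.0
```

>>> step_arm --deltas '[{"hand":-1,"slide":[0.025,0.0242,0.006],"twist":6.7},{"hand":-1,"slide":[0.0276,0.0211,0.006],"twist":6.7},{"hand":-1,"slide":[0.03,0.0178,0.006],"twist":6.7},{"hand":-1,"slide":[0.0318,0.0142,0.006],"twist":6.7},{"hand":-1,"slide":[0,0,0],"twist":0},{"hand":-1,"slide":[0,0,0],"twist":0},{"hand":-1,"slide":[0,0,0],"twist":0}]'

```text
time_s: 46.7
tool_pos: [441.8, 147.0, 135.5]
tcp_rot: [[-0.171, 0.985, -0.003], [0.985, 0.171, -0.002], [-0.001, -0.003, -1.0]]
force: [0.1, -0.7, 0.2]
gripper_width: 91.8
finger_force: 0.0
```

Run:
```python
from plan import *
s=ctrl.get_state(); p=np.array(s['tool_pos']); print(p,yawy(np.array(s['tcp_rot'])),s['q'][6],s['time_s'])
plan([(466.6,167.3,7,5.2,-1,4)])
grab('side','s11.png')
from fit import *; import pickle
r=pickle.load(open('res.pkl','rb')); d=get_image('side')
b,_,_=fit({'side':d},JIG and cbox(150,40,30,10),np.array([421,-244,-.077]),views=('side',)); print('block',b.x,b.fun,'board',r['board'])
```

```text
[441.78934736 147.04137062 135.5034433 ] 9.820466640392754 -0.13478072555060253 46.7
[{"hand": -1, "slide": [0.0039, 0.007, 0.0321], "twist": 1.16}, {"hand": -1, "slide": [0.0041, 0.0069, 0.0321], "twist": 1.16}, {"hand": -1, "slide": [0.0042, 0.0068, 0.0321], "twist": 1.16}, {"hand": -1, "slide": [0.0043, 0.0067, 0.0321], "twist": 1.16}]
block [ 4.21755600e+02 -2.44173232e+02 -8.48957772e-02] 0.029203333073748117 board [ 4.20799096e+02 -2.44222610e+02 -7.73888059e-02]
```

The block is centred on its board. Align and descend on pine1.

>>> step_arm --deltas '[{"hand":-1,"slide":[0.008,0.0138,0.01],"twist":2.3},{"hand":-1,"slide":[0.0083,0.0136,0.02],"twist":2.3},{"hand":-1,"slide":[0,0,0.03],"twist":0},{"hand":-1,"slide":[0,0,0.03],"twist":0},{"hand":-1,"slide":[0,0,0],"twist":0},{"hand":-1,"slide":[0,0,0],"twist":0}]'

```text
time_s: 47.3
tool_pos: [466.5, 166.3, 46.3]
tcp_rot: [[-0.088, 0.996, -0.003], [0.996, 0.088, -0.002], [-0.002, -0.003, -1.0]]
force: [0.5, -0.7, 0.4]
gripper_width: 91.8
finger_force: 0.0
```

Run:
```python
from plan import *
s=ctrl.get_state(); p=np.array(s['tool_pos']); print(p,yawy(np.array(s['tcp_rot'])),s['q'][6],s['time_s'])
plan([(466.6,167.3,7,5.2,-1,2)])
```

```text
[466.48152202 166.27628734  46.25282886] 5.0230896901615285 -0.14955826863383692 47.3
[{"hand": -1, "slide": [0.0005, 0.0001, 0.0196], "twist": -0.09}, {"hand": -1, "slide": [0.0005, 0.0001, 0.0196], "twist": -0.09}]
```

>>> step_arm --deltas '[{"hand":-1,"slide":[0.001,0,0.02],"twist":0},{"hand":-1,"slide":[0,0,0.0185],"twist":0},{"hand":-1,"slide":[0,0,0],"twist":0},{"hand":1,"slide":[0,0,0],"twist":0},{"hand":1,"slide":[0,0,0],"twist":0},{"hand":1,"slide":[0,0,0],"twist":0},{"hand":1,"slide":[0,0,0],"twist":0},{"hand":1,"slide":[0,0,0],"twist":0}]'

```text
time_s: 47.97
tool_pos: [467.9, 169.4, 9.2]
tcp_rot: [[-0.089, 0.996, 0.001], [0.996, 0.089, 0.001], [0.001, 0.001, -1.0]]
force: [-0.1, 0.4, -0.6]
gripper_width: 63.2
finger_force: 0.0
```

>>> step_arm --deltas '[{"hand":1,"slide":[0,0,0],"twist":0},{"hand":1,"slide":[0,0,0],"twist":0},{"hand":1,"slide":[0,0,0],"twist":0},{"hand":1,"slide":[0,0,0],"twist":0},{"hand":1,"slide":[0,0,0],"twist":0},{"hand":1,"slide":[0,0,0],"twist":0},{"hand":1,"slide":[0,0,0],"twist":0}]'

```text
time_s: 48.55
tool_pos: [467.4, 169.1, 8.3]
tcp_rot: [[-0.089, 0.996, -0.0], [0.996, 0.089, -0.0], [-0.0, -0.0, -1.0]]
force: [-0.0, 0.4, -0.9]
gripper_width: 26.1
finger_force: 30.0
```

>>> step_arm --deltas '[{"hand":1,"slide":[0,0,-0.02],"twist":0},{"hand":1,"slide":[0,0,-0.03],"twist":0},{"hand":1,"slide":[0,0,-0.04],"twist":0},{"hand":1,"slide":[0,0,0],"twist":0},{"hand":1,"slide":[0,0,0],"twist":0}]'

```text
time_s: 48.97
tool_pos: [468.8, 169.9, 100.3]
tcp_rot: [[-0.09, 0.996, 0.004], [0.996, 0.09, 0.002], [0.002, 0.004, -1.0]]
force: [0.9, 0.5, -0.0]
gripper_width: 25.5
finger_force: 30.0
```

Run:
```python
from plan import *; import pickle
s=ctrl.get_state(); p=np.array(s['tool_pos']); print(p,yawy(np.array(s['tcp_rot'])),s['q'],s['time_s'],s['gripper_width'])
t=inframe([606,263,-.028],-5,-50,95); print(t); plan([(*t,-1.6,1,6),(*t[:2],40,-1.6,1,2)])
```

```text
[468.8304087  169.85993853 100.2830952 ] 5.135987571603643 [-0.68968728  0.3901028   0.30582761  2.04648684 -0.17452133  0.72451112
 -0.18517913] 48.9667 25.52111601190406
[np.float64(599.6021427981125), np.float64(213.15958042688388), 95]
[{"hand": 1, "slide": [0.0052, 0.0224, 0.0009], "twist": 1.12}, {"hand": 1, "slide": [0.0057, 0.0222, 0.0009], "twist": 1.12}, {"hand": 1, "slide": [0.0061, 0.0221, 0.0009], "twist": 1.12}, {"hand": 1, "slide": [0.0065, 0.022, 0.0009], "twist": 1.12}, {"hand": 1, "slide": [0.007, 0.0219, 0.0009], "twist": 1.12}, {"hand": 1, "slide": [0.0074, 0.0217, 0.0009], "twist": 1.12}, {"hand": 1, "slide": [0.0, 0.0, 0.0275], "twist": 0.0}, {"hand": 1, "slide": [0.0, 0.0, 0.0275], "twist": 0.0}]
```

>>> step_arm --deltas '[{"hand":1,"slide":[0.0052,0.0224,0],"twist":1.1},{"hand":1,"slide":[0.0057,0.0222,0],"twist":1.1},{"hand":1,"slide":[0.006,0.022,0],"twist":1.1},{"hand":1,"slide":[0.0065,0.022,0],"twist":1.1},{"hand":1,"slide":[0.007,0.022,0],"twist":1.1},{"hand":1,"slide":[0.0074,0.0217,0],"twist":1.1},{"hand":1,"slide":[0,0,0.03],"twist":0},{"hand":1,"slide":[0,0,0.02],"twist":0}]'

```text
time_s: 49.63
tool_pos: [598.6, 212.5, 45.7]
tcp_rot: [[0.026, 1.0, -0.0], [1.0, -0.026, -0.0], [-0.0, -0.0, -1.0]]
force: [-0.5, -0.4, -2.2]
gripper_width: 25.7
finger_force: 30.0
```

>>> step_arm --deltas '[{"hand":1,"slide":[0,0,0.02],"twist":0},{"hand":1,"slide":[0,0,0.01],"twist":0},{"hand":1,"slide":[0,0,0],"twist":0},{"hand":1,"slide":[0,0,0],"twist":0}]'

```text
time_s: 49.97
tool_pos: [597.7, 212.1, 17.7]
tcp_rot: [[0.026, 1.0, -0.002], [1.0, -0.026, -0.001], [-0.001, -0.001, -1.0]]
force: [1.5, -0.6, -0.3]
gripper_width: 26.1
finger_force: 30.0
```

>>> step_arm --deltas '[{"hand":1,"slide":[0,0,0.003],"twist":0},{"hand":1,"slide":[0,0,0],"twist":0},{"hand":0.1,"slide":[0,0,0],"twist":0},{"hand":0.1,"slide":[0,0,0],"twist":0},{"hand":0.1,"slide":[0,0,0],"twist":0},{"hand":0.1,"slide":[0,0,0],"twist":0}]'

```text
time_s: 50.47
tool_pos: [598.3, 212.5, 15.7]
tcp_rot: [[0.026, 1.0, 0.001], [1.0, -0.026, 0.0], [0.0, 0.001, -1.0]]
force: [-0.8, 0.6, 0.7]
gripper_width: 40.6
finger_force: 0.0
```

>>> step_arm --deltas '[{"hand":0.1,"slide":[0,0,-0.02],"twist":0},{"hand":0.1,"slide":[0,0,-0.04],"twist":0},{"hand":-1,"slide":[0,0,-0.04],"twist":0},{"hand":-1,"slide":[0,0,-0.02],"twist":0},{"hand":-1,"slide":[0,0,0],"twist":0},{"hand":-1,"slide":[0,0,0],"twist":0}]'

```text
time_s: 50.97
tool_pos: [599.0, 212.8, 137.0]
tcp_rot: [[0.026, 1.0, 0.003], [1.0, -0.026, 0.002], [0.002, 0.003, -1.0]]
force: [0.2, -0.2, -1.1]
gripper_width: 63.3
finger_force: 0.0
```

Run:
```python
from plan import *; from fit import *; import pickle
r=pickle.load(open('res.pkl','rb'))
s=ctrl.get_state(); print(s['tool_pos'],s['gripper_width'],s['time_s'])
D={'top':grab('top','t12.png'),'side':grab('side','s12.png')}
for n,d in D.items():
    hsv=cv2.cvtColor(d['color'],cv2.COLOR_RGB2HSV); m=cv2.inRange(hsv,(15,100,110),(28,255,255)); k,l,st,c=cv2.connectedComponentsWithStats(m)
    print(n,[(c[i].round(0).tolist(),int(st[i,4])) for i in range(1,k) if st[i,4]>15],'pine2',proj(d,[414,90.7,25]),'placed',proj(d,[598,213,30]))
b,per,_=fit(D,cbox(26,72,34),r['pine2']); print(b.x.round(2),b.fun,[x.x.round(2) for x in per],[x.fun for x in per])
plan([(414.3,90.7,100,-7.7,-1,7),(414.3,90.7,50,-7.7,-1,2)])
```

```text
[598.96782755 212.79509918 137.03170608] 63.34592975933322 50.9667
top [([382.0, 153.0], 290), ([421.0, 207.0], 259), ([296.0, 214.0], 140), ([191.0, 245.0], 39), ([156.0, 279.0], 277), ([216.0, 277.0], 131)] pine2 [296.01802443 214.18948281] placed [263.33440065 167.51479859]
side [([275.0, 166.0], 186), ([287.0, 228.0], 90), ([94.0, 231.0], 152), ([161.0, 254.0], 115), ([439.0, 277.0], 405)] pine2 [286.21946099 224.2764966 ] placed [275.32558426 163.83212475]
[ 4.1406e+02  9.0580e+01 -1.4000e-01] 0.14771553390293646 [array([ 4.1444e+02,  9.0390e+01, -1.3000e-01]), array([ 4.1393e+02,  9.1460e+01, -1.5000e-01])] [np.float64(0.07155699388709102), np.float64(0.0649805447470817)]
[{"hand": -1, "slide": [-0.018, -0.0257, 0.0049], "twist": 0.89}, {"hand": -1, "slide": [-0.0184, -0.0254, 0.0049], "twist": 0.89}, {"hand": -1, "slide": [-0.0188, -0.0251, 0.0049], "twist": 0.89}, {"hand": -1, "slide": [-0.0192, -0.0248, 0.0049], "twist": 0.89}, {"hand": -1, "slide": [-0.0196, -0.0245, 0.0049], "twist": 0.89}, {"hand": -1, "slide": [-0.02, -0.0242, 0.0049], "twist": 0.89}, {"hand": -1, "slide": [-0.0204, -0.0239, 0.0049], "twist": 0.89}, {"hand": -1, "slide": [0.0, 0.0, 0.025], "twist": 0.0}]
[{"hand": -1, "slide": [0.0, 0.0, 0.025], "twist": 0.0}]
```

Pine1 is in the tray (side blob at (275,166), as projected) and pine2 is unmoved. Next, pine2.

>>> step_arm --deltas '[{"hand":-1,"slide":[-0.018,-0.0257,0.005],"twist":0.9},{"hand":-1,"slide":[-0.0184,-0.0254,0.005],"twist":0.9},{"hand":-1,"slide":[-0.0188,-0.025,0.005],"twist":0.9},{"hand":-1,"slide":[-0.0192,-0.0248,0.005],"twist":0.9},{"hand":-1,"slide":[-0.0196,-0.0245,0.005],"twist":0.9},{"hand":-1,"slide":[-0.02,-0.024,0.005],"twist":0.9},{"hand":-1,"slide":[-0.0204,-0.024,0.005],"twist":0.9},{"hand":-1,"slide":[0,0,0.02],"twist":0}]'

```text
time_s: 51.73
tool_pos: [409.6, 87.5, 80.2]
tcp_rot: [[0.139, 0.99, -0.004], [0.99, -0.139, -0.001], [-0.001, -0.004, -1.0]]
force: [0.0, 0.9, -0.1]
gripper_width: 92.2
finger_force: 0.0
```

>>> step_arm --deltas '[{"hand":-1,"slide":[0,0,0.02],"twist":0},{"hand":-1,"slide":[0,0,0],"twist":0},{"hand":-1,"slide":[0,0,0],"twist":0}]'

```text
time_s: 51.98
tool_pos: [414.0, 90.3, 59.4]
tcp_rot: [[0.136, 0.991, -0.004], [0.991, -0.136, -0.002], [-0.002, -0.003, -1.0]]
force: [0.4, 0.5, 0.0]
gripper_width: 92.1
finger_force: 0.0
```

Run:
```python
from plan import *
s=ctrl.get_state(); p=np.array(s['tool_pos']); print(p,yawy(np.array(s['tcp_rot'])),s['q'],s['time_s'])
plan([(414.2,90.7,8,-7.7,-1,2)])
```

```text
[414.02845722  90.33198934  59.357161  ] -7.796386381375228 [-0.61832824  0.37257654  0.35042896  2.24888398 -0.23721607  0.55750537
 -0.22342516] 51.9833
[{"hand": -1, "slide": [0.0002, 0.0001, 0.0257], "twist": -0.05}, {"hand": -1, "slide": [0.0002, 0.0001, 0.0257], "twist": -0.05}]
```

>>> step_arm --deltas '[{"hand":-1,"slide":[0,0,0.026],"twist":0},{"hand":-1,"slide":[0,0,0.025],"twist":0},{"hand":-1,"slide":[0,0,0],"twist":0},{"hand":1,"slide":[0,0,0],"twist":0},{"hand":1,"slide":[0,0,0],"twist":0},{"hand":1,"slide":[0,0,0],"twist":0},{"hand":1,"slide":[0,0,0],"twist":0},{"hand":1,"slide":[0,0,0],"twist":0}]'

```text
time_s: 52.65
tool_pos: [415.9, 91.2, 10.3]
tcp_rot: [[0.135, 0.991, 0.002], [0.991, -0.135, 0.001], [0.001, 0.001, -1.0]]
force: [-0.0, -0.5, -0.2]
gripper_width: 63.1
finger_force: 0.0
```

>>> step_arm --deltas '[{"hand":1,"slide":[0,0,0],"twist":0},{"hand":1,"slide":[0,0,0],"twist":0},{"hand":1,"slide":[0,0,0],"twist":0},{"hand":1,"slide":[0,0,0],"twist":0},{"hand":1,"slide":[0,0,0],"twist":0},{"hand":1,"slide":[0,0,0],"twist":0},{"hand":1,"slide":[0,0,0],"twist":0}]'

```text
time_s: 53.23
tool_pos: [415.3, 90.9, 9.3]
tcp_rot: [[0.135, 0.991, -0.0], [0.991, -0.135, -0.0], [-0.0, -0.0, -1.0]]
force: [0.2, 0.3, 0.5]
gripper_width: 25.8
finger_force: 30.0
```

>>> step_arm --deltas '[{"hand":1,"slide":[0,0,-0.02],"twist":0},{"hand":1,"slide":[0,0,-0.03],"twist":0},{"hand":1,"slide":[0,0,-0.04],"twist":0},{"hand":1,"slide":[0,0,0],"twist":0},{"hand":1,"slide":[0,0,0],"twist":0}]'

```text
time_s: 53.65
tool_pos: [416.7, 91.6, 101.1]
tcp_rot: [[0.135, 0.991, 0.004], [0.991, -0.135, 0.002], [0.003, 0.004, -1.0]]
force: [-0.2, -0.2, -0.8]
gripper_width: 26.0
finger_force: 30.0
```

Run:
```python
from plan import *; import pickle
s=ctrl.get_state(); p=np.array(s['tool_pos']); print(p,yawy(np.array(s['tcp_rot'])),s['q'],s['time_s'],s['gripper_width'])
t=inframe([606,263,-.028],-5,46,95); print(t); plan([(*t,-1.6,1,8),(*t[:2],45,-1.6,1,2)])
```

```text
[416.68214     91.60736349 101.05360927] -7.754250833702239 [-0.67218819  0.29321432  0.40721882  2.21382876 -0.18905918  0.66154994
 -0.26659391] 53.65 25.965912010327695
[np.float64(602.2897915798806), np.float64(309.12195088544365), 95]
[{"hand": 1, "slide": [0.0301, 0.0193, 0.0008], "twist": -0.77}, {"hand": 1, "slide": [0.0298, 0.0197, 0.0008], "twist": -0.77}, {"hand": 1, "slide": [0.0295, 0.0201, 0.0008], "twist": -0.77}, {"hand": 1, "slide": [0.0293, 0.0205, 0.0008], "twist": -0.77}, {"hand": 1, "slide": [0.029, 0.0209, 0.0008], "twist": -0.77}, {"hand": 1, "slide": [0.0287, 0.0213, 0.0008], "twist": -0.77}, {"hand": 1, "slide": [0.0284, 0.0217, 0.0008], "twist": -0.77}, {"hand": 1, "slide": [0.0281, 0.0221, 0.0008], "twist": -0.77}]
[{"hand": 1, "slide": [0.0, 0.0, 0.025], "twist": 0.0}, {"hand": 1, "slide": [0.0, 0.0, 0.025], "twist": 0.0}]
```

>>> step_arm --deltas '[{"hand":1,"slide":[0.03,0.0193,0],"twist":-0.8},{"hand":1,"slide":[0.0298,0.0197,0],"twist":-0.8},{"hand":1,"slide":[0.0295,0.02,0],"twist":-0.8},{"hand":1,"slide":[0.0293,0.0205,0],"twist":-0.8},{"hand":1,"slide":[0.029,0.021,0],"twist":-0.8},{"hand":1,"slide":[0.0287,0.0213,0],"twist":-0.8},{"hand":1,"slide":[0.0284,0.0217,0],"twist":-0.8},{"hand":1,"slide":[0.028,0.022,0],"twist":-0.6}]'

```text
time_s: 54.32
tool_pos: [600.5, 309.5, 97.1]
tcp_rot: [[0.027, 1.0, -0.003], [1.0, -0.027, -0.001], [-0.001, -0.003, -1.0]]
force: [1.2, 0.9, -0.4]
gripper_width: 25.7
finger_force: 30.0
```

>>> step_arm --deltas '[{"hand":1,"slide":[0,0,0.02],"twist":0},{"hand":1,"slide":[0,0,0.02],"twist":0},{"hand":1,"slide":[0,0,0],"twist":0},{"hand":1,"slide":[0,0,0],"twist":0}]'

```text
time_s: 54.65
tool_pos: [598.8, 307.3, 56.8]
tcp_rot: [[0.028, 1.0, -0.004], [1.0, -0.028, -0.003], [-0.003, -0.004, -1.0]]
force: [-0.8, 0.7, 0.2]
gripper_width: 25.8
finger_force: 30.0
```

Run:
```python
from plan import *
s=ctrl.get_state(); p=np.array(s['tool_pos']); print(p,yawy(np.array(s['tcp_rot'])),s['q'],s['time_s'])
plan([(602.3,309.1,16,-1.6,1,4)])
```

```text
[598.82329802 307.32259116  56.83889897] -1.6005759741729957 [-0.75810789  0.69346487  0.32545415  1.62692529 -0.27022035  0.87105671
 -0.35452385] 54.65
[{"hand": 1, "slide": [0.0005, 0.0009, 0.0102], "twist": 0.0}, {"hand": 1, "slide": [0.0005, 0.0009, 0.0102], "twist": 0.0}, {"hand": 1, "slide": [0.0005, 0.0009, 0.0102], "twist": 0.0}, {"hand": 1, "slide": [0.0005, 0.0009, 0.0102], "twist": 0.0}]
```

>>> step_arm --deltas '[{"hand":1,"slide":[0.001,0.001,0.015],"twist":0},{"hand":1,"slide":[0,0,0.015],"twist":0},{"hand":1,"slide":[0,0,0.01],"twist":0},{"hand":1,"slide":[0,0,0.001],"twist":0},{"hand":1,"slide":[0,0,0],"twist":0}]'

```text
time_s: 55.07
tool_pos: [601.2, 309.1, 18.0]
tcp_rot: [[0.028, 1.0, -0.001], [1.0, -0.028, -0.0], [-0.0, -0.001, -1.0]]
force: [0.1, -0.4, -0.6]
gripper_width: 25.6
finger_force: 30.0
```

>>> step_arm --deltas '[{"hand":0.1,"slide":[0,0,0],"twist":0},{"hand":0.1,"slide":[0,0,0],"twist":0},{"hand":0.1,"slide":[0,0,0],"twist":0},{"hand":0.1,"slide":[0,0,0],"twist":0},{"hand":0.1,"slide":[0,0,-0.02],"twist":0},{"hand":0.1,"slide":[0,0,-0.04],"twist":0},{"hand":0.1,"slide":[0,0,-0.04],"twist":0},{"hand":0.1,"slide":[0,0,-0.03],"twist":0}]'

```text
time_s: 55.73
tool_pos: [602.3, 309.6, 151.8]
tcp_rot: [[0.028, 1.0, 0.002], [1.0, -0.028, 0.001], [0.001, 0.002, -1.0]]
force: [1.1, 0.2, 0.2]
gripper_width: 41.4
finger_force: 0.0
```

>>> step_arm --deltas '[{"hand":1,"slide":[0.02,-0.03,-0.02],"twist":0},{"hand":1,"slide":[0.02,-0.03,0],"twist":0},{"hand":1,"slide":[0.01,-0.03,0],"twist":0},{"hand":1,"slide":[0.01,-0.03,0],"twist":0},{"hand":1,"slide":[0,-0.03,0],"twist":0},{"hand":1,"slide":[0,-0.03,0],"twist":0},{"hand":1,"slide":[0,0,0],"twist":0},{"hand":1,"slide":[0,0,0],"twist":0}]'

```text
time_s: 56.4
tool_pos: [421.6, 375.1, 168.9]
tcp_rot: [[0.025, 1.0, -0.0], [1.0, -0.025, 0.001], [0.001, -0.0, -1.0]]
force: [0.3, -0.3, 0.4]
gripper_width: 0.5
finger_force: 0.0
```

Run:
```python
from plan import *; from fit import *; import pickle
r=pickle.load(open('res.pkl','rb'))
s=ctrl.get_state(); print(s['tool_pos'],yawy(np.array(s['tcp_rot'])),s['gripper_width'],s['time_s'])
top=grab('top','t13.png'); side=grab('side','s13.png')
a=cv2.resize(top['color'][130:240,190:440,::-1],(800,352),interpolation=2); b=cv2.resize(side['color'][110:310,200:480,::-1],(330,236),interpolation=2)
b2=cv2.resize(side['color'][170:220,400:445,::-1],(212,236),interpolation=2); b3=cv2.resize(side['color'][135:190,215:300,::-1],(258,236*1),interpolation=2)
cv2.imwrite('pics/c13.png',np.vstack([a,np.hstack([b,b2,b3])]))
for k in range(3):
    pass
for z in(36,42): 
    print(z,[ray(pickle.load(open('top.pkl','rb')),u/3.2+190-.34,v/3.2+130-.34,z).round(1).tolist() for u,v in((97,271),(140,271),(53,272))])
```

```text
[421.5952147  375.13072745 168.91328885] -1.4164603428505387 0.45876328010410355 56.4
36 [[418.9, 373.4, 36.0], [417.6, 323.3, 36.0], [419.1, 424.6, 36.0]]
42 [[417.8, 371.9, 42.0], [416.5, 322.1, 42.0], [418.0, 422.9, 42.0]]
```

View pics/c13.png

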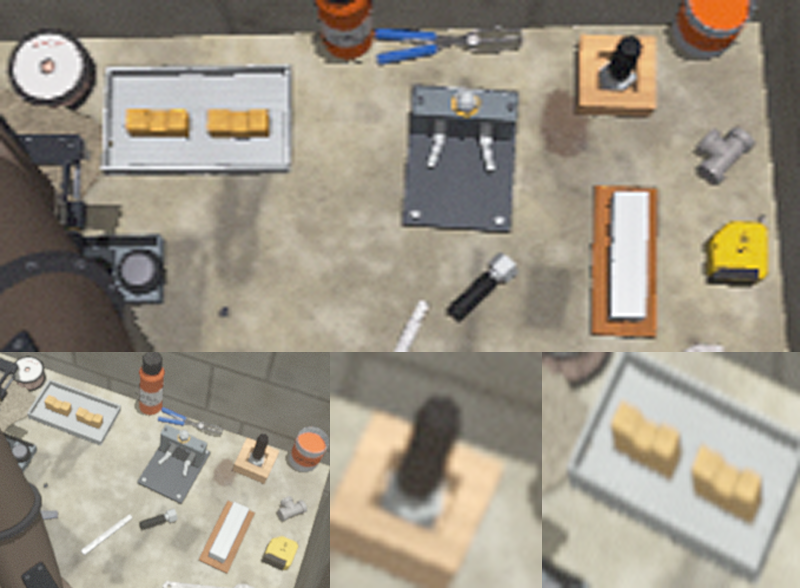

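Everything is in place: both pines notch up in the tray at (157,123) and (238,123), the driver upright in its stand, the block on its board, and no third pine. Now the keys, small one first.

>>> step_arm --deltas '[{"hand":1,"slide":[-0.002,-0.002,0.04],"twist":0},{"hand":1,"slide":[0,0,0.04],"twist":0},{"hand":1,"slide":[0,0,0.03],"twist":0},{"hand":1,"slide":[0,0,0],"twist":0},{"hand":1,"slide":[0,0,0],"twist":0},{"hand":1,"slide":[0,0,0],"twist":0}]'

```text
time_s: 57.0
tool_pos: [422.9, 372.7, 59.8]
tcp_rot: [[0.029, 1.0, 0.002], [1.0, -0.029, 0.001], [0.001, 0.002, -1.0]]
force: [0.0, 0.0, 1.0]
gripper_width: 0.7
finger_force: 0.0
```

>>> step_arm --deltas '[{"hand":1,"slide":[0,0,0.003],"twist":0},{"hand":1,"slide":[0,0,0.003],"twist":0},{"hand":1,"slide":[0,0,0.003],"twist":0},{"hand":1,"slide":[0,0,0],"twist":0}]'

```text
time_s: 57.33
tool_pos: [421.9, 373.1, 50.0]
tcp_rot: [[0.027, 1.0, 0.002], [1.0, -0.027, 0.002], [0.002, 0.002, -1.0]]
force: [1.6, -0.1, 2.6]
gripper_width: 0.4
finger_force: 1.4
```

>>> step_arm --deltas '[{"hand":1,"slide":[0,0,0.002],"twist":0},{"hand":1,"slide":[0,0,0.001],"twist":0},{"hand":1,"slide":[0,0,0],"twist":0}]'

```text
time_s: 57.58
tool_pos: [421.8, 373.1, 46.7]
tcp_rot: [[0.027, 1.0, 0.001], [1.0, -0.027, 0.001], [0.001, 0.001, -1.0]]
force: [1.8, 2.0, 4.6]
gripper_width: 0.5
finger_force: 2.3
```

>>> step_arm --deltas '[{"hand":1,"slide":[0,0,0.002],"twist":0},{"hand":1,"slide":[0,0,0.001],"twist":0},{"hand":1,"slide":[0,0,0],"twist":0}]'

```text
time_s: 57.83
tool_pos: [422.0, 373.2, 45.7]
tcp_rot: [[0.028, 1.0, 0.001], [1.0, -0.028, 0.002], [0.002, 0.001, -1.0]]
force: [-4.5, -2.7, 31.1]
gripper_width: 0.7
finger_force: 15.3
```

The small key is bottomed (31 N). Lift and go to the large key.

>>> step_arm --deltas '[{"hand":1,"slide":[0,0,-0.02],"twist":0},{"hand":1,"slide":[0,0,-0.01],"twist":0},{"hand":1,"slide":[-0.025,0,0],"twist":0},{"hand":1,"slide":[-0.025,0,0],"twist":0},{"hand":1,"slide":[0,0,0],"twist":0},{"hand":1,"slide":[0,0,0.02],"twist":0},{"hand":1,"slide":[0,0,0],"twist":0},{"hand":1,"slide":[0,0,0],"twist":0}]'

```text
time_s: 58.5
tool_pos: [418.9, 321.7, 52.7]
tcp_rot: [[0.028, 1.0, -0.002], [1.0, -0.028, -0.002], [-0.002, -0.002, -1.0]]
force: [-0.4, 0.5, 0.5]
gripper_width: 0.3
finger_force: 0.0
```

>>> step_arm --deltas '[{"hand":1,"slide":[0,0,0.003],"twist":0},{"hand":1,"slide":[0,0,0.003],"twist":0},{"hand":1,"slide":[0,0,0],"twist":0},{"hand":1,"slide":[0,0,0],"twist":0}]'

```text
time_s: 58.83
tool_pos: [419.7, 322.6, 47.6]
tcp_rot: [[0.027, 1.0, -0.0], [1.0, -0.027, 0.0], [0.0, -0.0, -1.0]]
force: [-0.4, -0.6, 3.9]
gripper_width: 0.6
finger_force: 2.1
```

>>> step_arm --deltas '[{"hand":1,"slide":[0,0,0.002],"twist":0},{"hand":1,"slide":[0,0,0],"twist":0},{"hand":1,"slide":[0,0,0],"twist":0}]'

```text
time_s: 59.08
tool_pos: [419.8, 322.6, 46.2]
tcp_rot: [[0.028, 1.0, -0.0], [1.0, -0.028, 0.001], [0.001, -0.0, -1.0]]
force: [-3.5, -2.9, 13.4]
gripper_width: 0.6
finger_force: 6.8
```

The large key is bottomed (13 N). Now the middle-sized key, 100 mm toward +y.

>>> step_arm --deltas '[{"hand":1,"slide":[0,0,-0.02],"twist":0},{"hand":1,"slide":[0,0,-0.01],"twist":0},{"hand":1,"slide":[0.033,0,0],"twist":0},{"hand":1,"slide":[0.034,0,0],"twist":0},{"hand":1,"slide":[0.033,0,0],"twist":0},{"hand":1,"slide":[0,0,0],"twist":0},{"hand":1,"slide":[0,0,0.02],"twist":0},{"hand":1,"slide":[0,0,0],"twist":0}]'

```text
time_s: 59.75
tool_pos: [421.2, 422.1, 53.0]
tcp_rot: [[0.026, 1.0, -0.002], [1.0, -0.026, -0.002], [-0.002, -0.002, -1.0]]
force: [-0.5, -0.9, 0.1]
gripper_width: 0.5
finger_force: 0.0
```

>>> step_arm --deltas '[{"hand":1,"slide":[0,0,0.003],"twist":0},{"hand":1,"slide":[0,0,0.003],"twist":0},{"hand":1,"slide":[0,0,0],"twist":0},{"hand":1,"slide":[0,0,0],"twist":0}]'

```text
time_s: 60.08
tool_pos: [422.6, 422.1, 49.9]
tcp_rot: [[0.028, 1.0, -0.0], [1.0, -0.028, 0.0], [0.0, -0.0, -1.0]]
force: [-1.1, -0.4, 3.1]
gripper_width: 0.7
finger_force: 1.4
```

>>> step_arm --deltas '[{"hand":1,"slide":[0,0,0.003],"twist":0},{"hand":1,"slide":[0,0,0],"twist":0},{"hand":1,"slide":[0,0,0],"twist":0}]'

```text
time_s: 60.33
tool_pos: [422.9, 422.4, 46.7]
tcp_rot: [[0.028, 1.0, 0.001], [1.0, -0.028, 0.0], [0.0, 0.001, -1.0]]
force: [-0.5, -1.4, 4.8]
gripper_width: 0.5
finger_force: 2.3
```

>>> step_arm --deltas '[{"hand":1,"slide":[0,0,0.002],"twist":0},{"hand":1,"slide":[0,0,0],"twist":0},{"hand":1,"slide":[0,0,0],"twist":0}]'

```text
time_s: 60.58
tool_pos: [423.0, 422.5, 46.0]
tcp_rot: [[0.028, 1.0, 0.001], [1.0, -0.028, 0.001], [0.001, 0.001, -1.0]]
force: [-3.9, -5.4, 20.5]
gripper_width: 0.6
finger_force: 10.5
```

>>> step_arm --deltas '[{"hand":1,"slide":[0,0,-0.03],"twist":0},{"hand":1,"slide":[0,0,-0.04],"twist":0},{"hand":1,"slide":[0,0,-0.04],"twist":0},{"hand":1,"slide":[0,0,0],"twist":0},{"hand":1,"slide":[0,0,0],"twist":0},{"hand":1,"slide":[0,0,0],"twist":0}]'

```text
time_s: 61.08
tool_pos: [422.3, 422.5, 154.2]
tcp_rot: [[0.027, 1.0, -0.0], [1.0, -0.027, 0.0], [0.0, -0.0, -1.0]]
force: [-1.0, 0.1, -0.7]
gripper_width: 0.6
finger_force: 0.0
```

Run:
```python
from bench import ctrl
print(ctrl.get_state()['tool_pos'],ctrl.get_state()['force']); print(ctrl.close_job())
```

```text
[422.27950403 422.50819647 154.17477237] [-0.99540251  0.0665225  -0.68405681]
the job is handed in; nothing more can be done
None
```

The job is done and handed in at about 61 s with no verdict returned; the screw setting was judged only by turn count and drag (the foot was out of view), and the small spare driver (not a listed bystander) got knocked over on the bench.

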